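# Check a coil spring's load at its marked height on a lever spring tester

## Robot

A 7-joint arm with a two-finger parallel gripper is mounted at the origin on the work surface. World frame = base frame: x ahead of the robot, y to its left, z up, the work surface at z = 0. Lengths are in mm, angles in rad, forces in N, time in s.
With the tool pointing down it reaches from about 400 to 875 mm from the base axis. Payload 4.4 kg.
Tool frame: the origin (TCP) lies at the very end of the fingers, on their centre line; the grasp point (between the pads) lies 19 mm behind it; z points along the fingers, y is the line along which they close (so a half turn about z gives the same grasp; the last joint's range is limited). The gripper opens to 85 mm and grips with 20 to 120 N. Pads are 22 mm wide; open, the fingers measure 114 mm over their backs; the gripper's body (76 mm by 85 mm) begins 54 mm behind the grasp point. The pads swing forward as they close: fully open they stand 13 mm farther back than shut.
Start: joints at [1.264, 0.628, 0.038, 1.517, -0.027, 0.996, -0.02], TCP at [155.039, -631.253, 231.313] pointing down, gripper open.
Joint ranges: [-3.06, 3.06], [-0.37, 2.12], [-1.25, 1.32], [0.18, 2.47], [-1.1, 4.24], [0.23, 1.98], [-2.94, 2.94]. Speed limits (rad/s): [2.57, 2.57, 3.14, 3.14, 3.14, 3.14, 3.14].

## Interface

Orientations are given as [roll, pitch, yaw] about the fixed x, y, z axes, in that order (R = Rz(yaw) Ry(pitch) Rx(roll)).
In Python, from cell import sensors, get_image, camera_params, order gives the robot as it stands.
- The arm moves only by the shell command python3 -m inch 'ROWS' [OPENING]. ROWS is JSON, a list that holds one entry, the list of rows, each a list of 4 numbers: the shift along the tool's x, y, z in cm, then the turn about the tool's z in degrees. A call has 1 to 8 rows; each row is the pose to reach, as a shift and turn from the pose commanded when the call began, along the tool's axes at that moment; what a row does not reach only later rows make up. A row lasts 1/12 s, in which the tool goes at most 41.7 mm and 7.16 degrees, less where a joint would pass 70% of its speed; a pose out of reach is approached as far as the arm can. A call with a gripper value outside its range is refused whole. OPENING is the finger opening in cm, from 0 to 8.54, set as the call begins (- or left out, the last holds). The fingers move at their own pace and stop on an object; the grip force is fixed at half the most. Time passes only in rows, so rows that repeat a pose let the fingers close. It gives the time, the measured TCP pose, the force, the opening and the grip force at its end, in the units of the state.
- sensors.read_state(): the state, without advancing time (a new reading comes with each control period).
- get_image(name): name is "scene" or "top" or "wrist"; returns the picture (420x560x3 uint8, blue, green, red); there is no depth.
- camera_params(name): a dict with "mtx" (3x3 intrinsics, pixels), "rvec" (rotation vector, rad) and "tvec" (3), from world to camera coordinates, as OpenCV has them. Camera axes: x right, y down, z forward; pixel columns grow to the right and rows downward; lengths in mm; the calibration is good to about 2 mm. The wrist camera is an equidistant fisheye: a pixel r from the principal point sees the ray r / f radians off the axis. A picture is of the moment at which its call begins: read the wrist's pose just before it. camera_params takes no time and is no camera call; for the wrist camera it gives the pose at the moment of the call.
- order.finish_job(): hands the job in; it is judged then, once.
The state is a dict: "clock": time; "qpos": joint angles; "qd": joint speeds; "tau": joint torques, N m; "eef_pos": TCP position; "tool_rot": TCP orientation; "force": force on the tool from outside, world axes, zero at the start; "torque": the same for the moment, N m; "width": finger opening in mm; "gripper_force": force on a finger pad.
Only numpy, scipy, OpenCV 4.12 (cv2) and the standard library are available. Lean on these libraries where they do the work, as an engineer would, in place of code of your own. Each camera call takes 0.05 s, during which the arm holds its last target. There are 200 camera calls.

## Task

Take the tall steel coil spring from the teal tray and seat it gently, upright and fully home, over the spigot on the spring tester's load table, without spoiling the red peak hand by pressing it there. Then bring the lever down and press the spring until the pad's underside is level with the red line of the height flag, hold it there for two seconds so the dial settles and the peak hand records the load, and never press clearly past the line or overload the gauge. Ease the lever up, stand it open again and let go, leaving the spring seated, the flag as set and the other things on the bench alone.

Things in the scene. Their poses are not given: they have to be found in the camera images.
- tester: Grey bench spring tester, fixed to the bench. Origin on the bench surface, straight below the centre of the load table; z up. Its lever hinge lies 85 mm to +y of the origin, the lowered lever points to -y; the round dial (65 mm face, tilted towards +x) stands 98 mm to +x, 38 mm to +y. Base plate 185 mm in x (-55 to +130), 225 mm in y (-95 to +130), 20 mm high; two hinge cheeks rise to 118 mm at +75 to +106 mm in y, the dial head to about 85 mm.
- table_top (a point): Centre of the upper face of the steel load table (disc 48 mm across, 48 mm above the bench), at the foot of its snug spigot: 20.4 mm across, 10 mm high, its top edge barely broken (0.6 mm). The table rests on the gauge and sinks 1 mm per 8 N. Axes as the tester's. A height post (56 mm tall, ending 54 mm above the table) stands on it at +49 mm in x, -24 mm in y.
- height_line (a point): Red line on the white clamped flag (14 mm wide, 9 mm tall) of the height post: the marked test height, 31 to 38 mm above the load table, different each time. Origin on the line, 49 mm to +x and 17.5 mm to -y of the table's axis; moves with the load table.
- pad_face (a point): Centre of the underside of the round steel pressure pad (34 mm across, 6 mm thick) that presses the spring; it has a thin dark pointer, in the plane of the underside, reaching towards the flag. It swivels and hangs level from a pin in the lever 85 mm from the hinge, 22 mm above the underside.
- lever_hinge (a point): Axis of the lever's hinge, 103 mm above the bench; the axis runs along the tester's x.
- handle (a point): Middle of the red round cross handle, 12 mm thick, 104 mm long along the tester's x, 170 mm from the hinge. Between the two flat side bars of the lever (60 mm apart inside) the handle can be pinched from above. Its axes turn with the lever.
- lever (a joint): Lever angle in rad: 0 = level (handle to -y of the tester), positive = raised. Parked leaning back past upright at 1.70 to 1.88, back stop at 1.92; it stays where it is left within about 0.3 of upright (friction), and falls if let go lower. Lever 0.22 kg. Pad over the spring's full height at about 0.17, at the line between about -0.06 and +0.05.
- force_needle (a joint): Black needle of the dial in rad, the load on the load table: 0.18 rad per newton, clockwise, ticks every newton, long ticks every 5 N, scale 25 N. Zero with the table empty (about 0.09 with the spring standing on it).
- peak_hand (a joint): Red peak hand of the dial in rad, same scale: the needle pushes it on and it stays at the highest load seen. Starts at zero.
- spring: Coil spring, steel, standing upright in a compartment of the teal tray: 26 mm outside, 22 mm inside, 48 mm tall, 1.8 mm wire, rate 1 N per mm, coil bound at 20 mm. About 50 g. Origin at the centre of its lower end, z up along its axis. Its lower coils can be gripped firmly from 2 to 24 mm above the origin.
- spring_top (a point): Centre of the spring's upper end, 48 mm from its origin when not pressed.
- tray: Round teal parts tray, fixed, 160 mm across, rim 10 mm high, floor 4 mm thick, a hub ring 44 mm across and five spokes 9 mm high over the bench. Origin at the centre of its underside; the spring stands 43 to 50 mm from the centre, towards the tray's +x.
- washer: Brass washer, 25 mm across, 5 mm thick, in another compartment of the tray. Leave alone.
- crystal: Clear watch crystal ring, 38 mm across, 6 mm high, on the bench beside the tester. Leave alone.
- movement: Watch movement in a small metal holder, 50 x 30 x 26 mm, on the bench beside the tester. Leave alone.
- tweezers: Steel tweezers, 130 mm long, 8 mm high, lying on the bench. Leave alone.

How it is judged:
By the outcome, as a careful person would: the job done as asked, in the order asked, and still so for the second after the job is handed in, with the robot touching nothing.
It also fails if it takes over 70 s, if anything falls off the work surface, if the arm or the gripper's body presses on something with over 40 N, if the wrist force passes 120 N, or if a joint passes its speed limit or range.

## Working session

There is one attempt and no reset: what is moved stays moved. The work goes in short steps, Python scripts to look and compute and a shell command to move; the robot and the scene stay as the last step left them, time stands still between calls to the robot, and variables do not carry over. Pictures are saved under pics/ and viewed, at most 10 in all, crops included, and the job is handed in when it is done.

```bash
ls; mkdir -p pics
python3 - <<'E'
from cell import sensors,get_image,camera_params
import cv2,numpy as np
s=sensors.read_state();print({k:np.round(v,3).tolist() for k,v in s.items()})
for n in("scene","top"):
    cv2.imwrite(f"pics/{n}0.png",get_image(n));p=camera_params(n)
    R=cv2.Rodrigues(np.array(p["rvec"]))[0];print(n,np.round(p["mtx"],1).tolist(),np.round(-R.T@np.array(p["tvec"]).ravel()),np.round(R,2).tolist())
E
```

```text
pics
{'clock': 0.0, 'qpos': [1.264, 0.629, 0.038, 1.518, -0.027, 0.996, -0.02], 'qd': [0.0, 0.001, 0.0, 0.0, -0.001, 0.001, -0.0], 'tau': [0.0, -56.34, 1.226, -19.344, 0.011, 0.011, -0.0], 'eef_pos': [154.912, -630.622, 230.391], 'tool_rot': [-3.14, 0.0, 0.241], 'force': [0.661, -0.127, 0.366], 'torque': [-0.005, 0.026, 0.059], 'gripper_force': 0.0, 'width': 85.54}
scene [[525.5, 0.0, 287.8], [0.0, 525.5, 210.2], [0.0, 0.0, 1.0]] [1370.   47.  661.] [[-0.08, 1.0, 0.0], [0.61, 0.05, -0.79], [-0.79, -0.06, -0.61]]
top [[461.5, 0.0, 279.2], [0.0, 461.5, 206.1], [0.0, 0.0, 1.0]] [451.   6. 866.] [[-0.02, -1.0, -0.01], [-0.98, 0.02, -0.22], [0.22, 0.0, -0.98]]
```

View pics/top0.png

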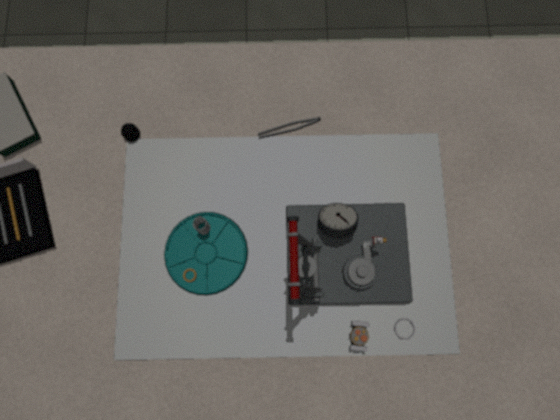

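View pics/scene0.png

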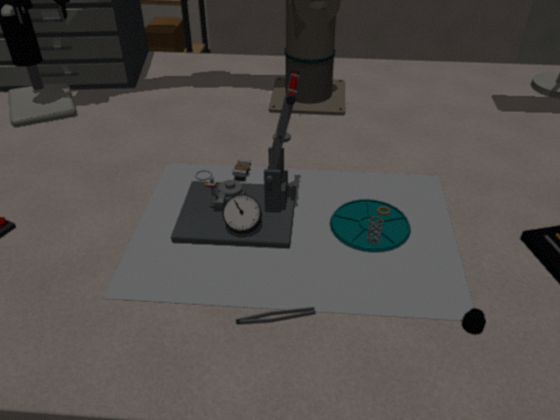

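The top view shows the tray at about (206,253) with the spring at (202,228), the load table at (361,271), and the base plate corners at about (287,204), (405,203), (411,303) and (287,303). The scene view shows the lever parked upright, the dial at (241,212) and the spring at (375,230).

```bash
cat > h.py <<'E'
import cv2,numpy as np
from cell import sensors,get_image,camera_params,order
from scipy.spatial.transform import Rotation as Ro
def ray(p,uv):
    m=np.array(p["mtx"]);R=cv2.Rodrigues(np.array(p["rvec"],float))[0];c=-R.T@np.array(p["tvec"],float).ravel()
    x=(uv[0]-m[0,2])/m[0,0];y=(uv[1]-m[1,2])/m[1,1]
    if p.get("fish"):
        t=np.hypot(x,y);k=np.sin(t)/t if t>1e-9 else 1;d=np.array([x*k,y*k,np.cos(t)])
    else:d=np.array([x,y,1.])
    return c,R.T@d
def onz(p,uv,z):
    c,d=ray(p,uv);return c+d*(z-c[2])/d[2]
def tri(rs):
    A=sum(np.eye(3)-np.outer(d,d)/(d@d) for c,d in rs);b=sum((np.eye(3)-np.outer(d,d)/(d@d))@c for c,d in rs);return np.linalg.solve(A,b)
def proj(p,X):
    R=cv2.Rodrigues(np.array(p["rvec"],float))[0];q=R@np.array(X,float)+np.array(p["tvec"],float).ravel();m=np.array(p["mtx"])
    if p.get("fish"):
        r=np.hypot(q[0],q[1]);t=np.arctan2(r,q[2]);q=np.array([q[0]/r*t,q[1]/r*t,1]) if r>1e-9 else np.array([0,0,1.])
    return (m[0,0]*q[0]/q[2]+m[0,2],m[1,1]*q[1]/q[2]+m[1,2])
def cam(n):
    p=dict(camera_params(n));p["fish"]=n=="wrist";return p,get_image(n)
def totool(v):  # world vector -> tool axes, cm
    return np.round(Ro.from_euler("xyz",sensors.read_state()["tool_rot"]).inv().apply(v)/10,2)
E
python3 - <<'E'
from h import *
p,_=cam("top");s,_=cam("scene")
for n,uv,z in(("c",(287,204),20),("c",(405.5,203),20),("c",(411.5,303),20),("c",(286,303.5),20),("table",(361,272),48),("tray",(206,253),6),("springtop",(202,222),52),("spbase",(203,234),4),("dial",(338,219),75)):print(n,onz(p,uv,z).round())
q=cv2.imread("pics/top0.png");h=cv2.cvtColor(q,cv2.COLOR_BGR2HSV)
m=cv2.inRange(h,(80,120,40),(100,255,255));c=max(cv2.findContours(m,0,2)[0],key=cv2.contourArea);e=cv2.minEnclosingCircle(c);print(e,onz(p,e[0],8))
print(tri([ray(p,(202,222)),ray(s,(376,219))]), tri([ray(p,(294,220)),ray(s,(294,78))]))
E
```

```text
c [645.  -8.  20.]
c [ 643. -230.   20.]
c [ 459. -227.   20.]
c [462.  -2.  20.]
table [ 514. -135.   48.]
tray [558. 145.   6.]
springtop [608. 146.  52.]
spbase [594. 152.   4.]
dial [604. -95.  75.]
((206.0, 253.5), 41.439815521240234) [556.42438711 145.06836158   8.        ]
[607.5725163  149.06233382  53.98307057] [559.76037431  -7.93503845 302.58925198]
```

```bash
python3 -m inch '[[[23.4,-19.9,-8.5,0],[23.4,-19.9,-8.5,0],[23.4,-19.9,-8.5,0],[23.4,-19.9,-8.5,0],[23.4,-19.9,-8.5,0],[23.4,-19.9,-8.5,0],[23.4,-19.9,-8.5,0],[23.4,-19.9,-8.5,0]]]'
python3 -m inch '[[[23.4,-19.9,-8.5,0],[23.4,-19.9,-8.5,0],[23.4,-19.9,-8.5,0],[23.4,-19.9,-8.5,0],[23.4,-19.9,-8.5,0],[23.4,-19.9,-8.5,13.8],[23.4,-19.9,-8.5,13.8],[23.4,-19.9,-8.5,13.8]]]'
python3 - <<'E'
from h import *
s=sensors.read_state();print(s["clock"],s["eef_pos"],s["tool_rot"],abs(np.array(s["qd"])).max())
E
```

```text
clock: 0.87
eef_pos: [337.6, -378.4, 317.4]
tool_rot: [-3.141, -0.002, 0.245]
force: [-0.1, 0.0, 0.3]
width: 85.6
gripper_force: 0.0
clock: 1.53
eef_pos: [515.8, -130.5, 402.1]
tool_rot: [-3.141, -0.001, -0.003]
force: [1.3, 0.1, -0.4]
width: 84.9
gripper_force: 0.0
1.5333 [ 515.82471443 -130.48268205  402.0697857 ] [-3.14115236e+00 -8.62664684e-04 -3.43877619e-03] 0.6976331755484634
```

```bash
python3 -m inch '[[[0,0,0,0],[0,0,0,0],[0,0,0,0]]]' | head -2
python3 - <<'E'
from h import *
p,i=cam("wrist");cv2.imwrite("pics/w1.png",i);np.save("w1.npy",p,allow_pickle=True)
R=cv2.Rodrigues(np.array(p["rvec"]))[0];print(p["mtx"],-R.T@np.array(p["tvec"]).ravel(),R.round(2),sensors.read_state()["eef_pos"])
for X in((515,-134,48),(515,-134,58),(564,-158,102)):print(proj(p,X))
E
```

```text
clock: 1.78
eef_pos: [514.0, -133.8, 400.9]
[[325.1922621    0.         279.04086967]
 [  0.         325.1922621  209.98388479]
 [  0.           0.           1.        ]] [ 593.57785278 -134.13107167  542.67998409] [[ 0.   -1.    0.  ]
 [-0.95 -0.    0.31]
 [-0.31 -0.   -0.95]] [ 513.66407359 -134.48835503  400.86954795]
(np.float64(278.90314759364264), np.float64(158.08949304618105))
(np.float64(278.901111985678), np.float64(159.12849560474854))
(np.float64(296.7394432406903), np.float64(128.7411483142772))
```

View pics/w1.png

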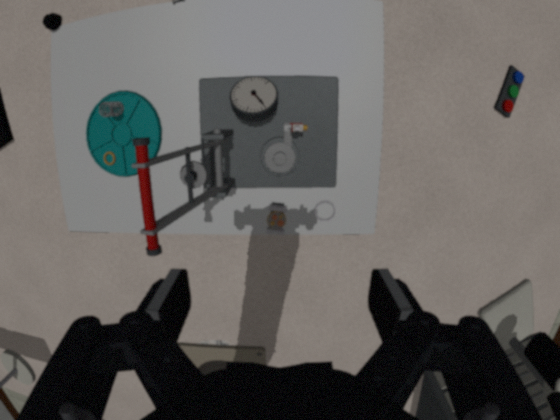

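The wrist view shows the table spigot at about (281,156), the handle at about (147,195), and the tray with the spring at (112,108). Now going over the tray.

```bash
python3 -m inch '[[[9,-28.4,0,0],[9,-28.4,0,0],[9,-28.4,0,0],[9,-28.4,0,0],[9,-28.4,0,0],[9,-28.4,0,0],[9,-28.4,0,0],[9,-28.4,0,0]]]' 5 | head -2
python3 -m inch '[[[0,0,22,0],[0,0,22,0],[0,0,22,0],[0,0,22,0],[0,0,22,0],[0,0,22,0],[0,0,22,0],[0,0,22,0]]]' | head -2
python3 -m inch '[[[0,0,0,0],[0,0,0,0],[0,0,0,0]]]'
python3 - <<'E'
from h import *
p,i=cam("wrist");cv2.imwrite("pics/w2.png",i);np.save("w2.npy",p,allow_pickle=True)
print(proj(p,(602,149,52)))
E
```

```text
clock: 2.5
eef_pos: [604.6, 158.5, 400.0]
clock: 3.17
eef_pos: [605.5, 149.9, 182.3]
clock: 3.42
eef_pos: [606.1, 151.2, 183.8]
tool_rot: [-3.141, -0.004, -0.0]
force: [-0.0, -0.4, 0.4]
width: 49.8
gripper_force: 0.0
(np.float64(281.3664740733783), np.float64(204.16403255661712))
```

View pics/w2.png

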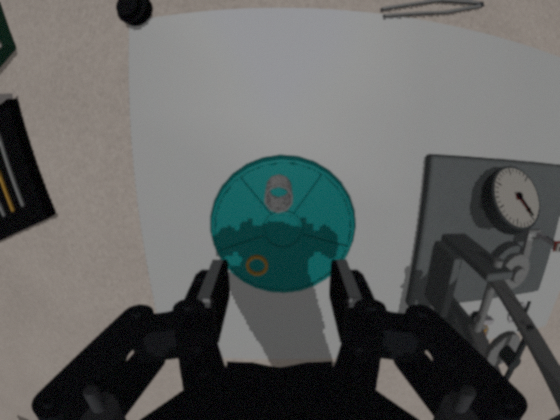

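Run:
```python
from h import *
i=cv2.imread("pics/w2.png");p=np.load("w2.npy",allow_pickle=True).item()
cv2.imwrite("pics/w2c.png",cv2.resize(i[150:300,205:365],None,fx=4.8,fy=4,interpolation=cv2.INTER_CUBIC)[:, :768])
h=cv2.cvtColor(i,cv2.COLOR_BGR2HSV);m=cv2.inRange(h,(0,0,0),(179,110,255));m[:,:250]=0;m[:,310:]=0;m[:165]=0;m[:,:][220:]=0
c=max(cv2.findContours(m,0,2)[0],key=cv2.contourArea);print(cv2.boundingRect(c),cv2.minAreaRect(c))
for z in(4,20,52):
    print(z,proj(p,(602,149,z)))
```

```text
(264, 174, 29, 39) ((278.0, 193.0), (38.0, 28.0), 90.0)
4 (np.float64(281.12509092521407), np.float64(190.56289458130922))
20 (np.float64(281.1980220001799), np.float64(194.65551934192086))
52 (np.float64(281.3664740733783), np.float64(204.16403255661712))
```

View pics/w2c.png

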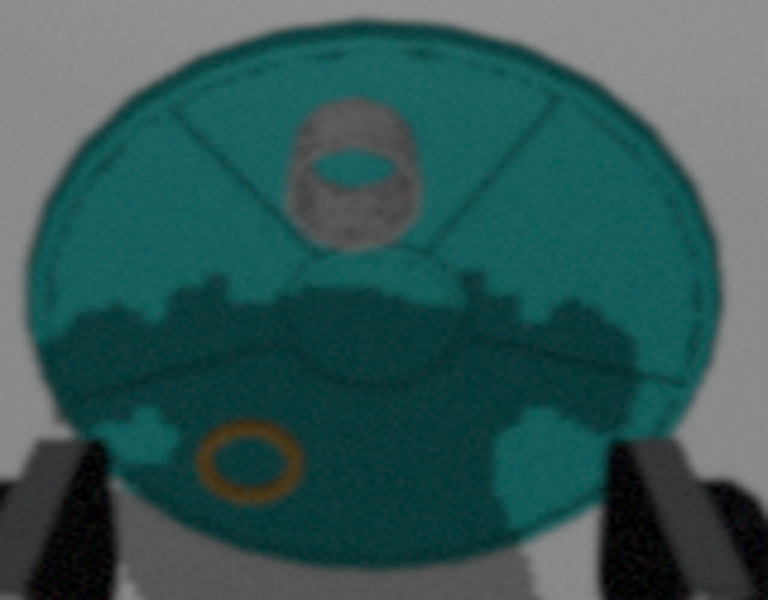

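The crop shows the spring's top ring spanning x 264–293, with its near edge at row 212.5. The far edge of its foot is at row 174.5. Spokes run symmetrically on both sides of it.

Run:
```python
from h import *
p=np.load("w2.npy",allow_pickle=True).item()
a=onz(p,(278.5,212.7),52);b=onz(p,(278.5,174.3),4);print(a+[13,0,0],b-[13,0,0])
print(onz(p,(264.2,204),52),onz(p,(293,204),52))
e=(363/4.8+205+14/4.8*0,0);print(sensors.read_state()["eef_pos"])
print(onz(p,(205+373/4.8,150+300/4),10))
```

```text
[607.08370834 151.52438562  52.        ] [605.96184152 151.68027428   4.        ]
[602.14199678 164.11660788  52.        ] [602.16260679 138.75655883  52.        ]
[605.74530341 151.14467997 183.30517418]
[566.72734845 147.30516696  10.        ]
```

```bash
python3 -m inch '[[[0.3,0,4,0],[0.3,0,8,0],[0.3,0,11,0],[0.3,0,13.5,0],[0.3,0,15.5,0],[0.3,0,16.8,0],[0.3,0,17.4,0],[0.3,0,17.6,0]]]' 4.2
python3 -m inch '[[[0,0,0,0],[0,0,0,0],[0,0,0,0]]]'
```

```text
clock: 4.13
eef_pos: [607.4, 150.9, 5.9]
tool_rot: [3.141, 0.001, 0.0]
force: [-5.0, -1.9, 11.7]
width: 42.0
gripper_force: 5.3
clock: 4.38
eef_pos: [608.4, 151.1, 6.7]
tool_rot: [-3.141, -0.002, -0.0]
force: [-1.2, -0.5, 2.2]
width: 42.1
gripper_force: 1.1
```

```bash
python3 -m inch '[[[0,0,-0.15,0],[0,0,-0.15,0],[0,0,-0.15,0]]]'
python3 -m inch '[[[0,0,0,0],[0,0,0,0],[0,0,0,0],[0,0,0,0],[0,0,0,0],[0,0,0,0],[0,0,0,0],[0,0,0,0]]]' 2.2
```

```text
clock: 4.63
eef_pos: [608.4, 151.0, 7.3]
tool_rot: [-3.141, -0.002, -0.0]
force: [0.5, 0.9, -0.1]
width: 42.1
gripper_force: 0.1
clock: 5.3
eef_pos: [608.0, 150.9, 7.1]
tool_rot: [-3.141, -0.001, -0.0]
force: [0.0, -0.6, 5.2]
width: 24.1
gripper_force: 59.0
```

```bash
python3 -m inch '[[[0,0,0,0],[0,0,0,0],[0,0,-0.5,0],[0,0,-1,0],[0,0,-1.5,0],[0,0,-2,0],[0,0,-2,0],[0,0,-2,0]]]'
```

```text
clock: 5.97
eef_pos: [607.9, 150.9, 27.3]
tool_rot: [-3.141, -0.001, -0.0]
force: [0.7, 0.5, -0.1]
width: 24.3
gripper_force: 58.8
```

```bash
python3 -m inch '[[[0,0,-3,0],[0,0,-7,0],[0,0,-11,0],[0,0,-15,0],[0,0,-19,0],[0,0,-23,0],[0,0,-27,0],[0,0,-30.5,0]]]' | head -2
python3 -m inch '[[[-2,6,0,0],[-4,10,0,0],[-5,14,0,0],[-6,18,0,0],[-7,22,0,0],[-8,25,0,0],[-9,27.6,0,0],[-9.3,28.5,0,0]]]' | head -2
python3 -m inch '[[[0,0,4,0],[0,0,8,0],[0,0,11.5,0],[0,0,14.5,0],[0,0,17,0],[0,0,18.5,0],[0,0,19,0],[0,0,19,0]]]'
python3 -m inch '[[[0,0,0,0],[0,0,0,0],[0,0,0,0]]]'
python3 - <<'E'
from h import *
p,i=cam("wrist");cv2.imwrite("pics/w3.png",i);np.save("w3.npy",p,allow_pickle=True)
for X in((515,-134,58),(515,-134,48)):print(proj(p,X))
E
```

```text
clock: 6.63
eef_pos: [607.5, 150.8, 334.6]
clock: 7.3
eef_pos: [511.1, -142.5, 331.6]
clock: 7.97
eef_pos: [513.7, -133.8, 140.6]
tool_rot: [-3.141, 0.003, 0.0]
force: [-0.0, 0.2, -0.4]
width: 24.4
gripper_force: 59.1
clock: 8.22
eef_pos: [515.6, -134.3, 143.1]
tool_rot: [3.141, -0.003, -0.0]
force: [0.4, 0.4, -1.3]
width: 24.2
gripper_force: 59.1
(np.float64(278.14663671795785), np.float64(217.71737245115102))
(np.float64(278.1811655159664), np.float64(213.4191648947079))
```

View pics/w3.png

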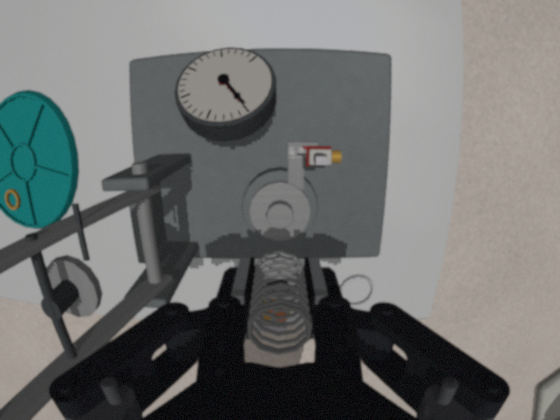

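The wrist view shows the spigot top at about (280,214), the flag at (318,156), the gripped spring with its lower end around rows 250–265, and the dial at (228,82). Enlarging for the fine alignment.

Run:
```python
from h import *
i=cv2.imread("pics/w3.png");p=np.load("w3.npy",allow_pickle=True).item()
c=i[135:275,225:365];c=cv2.convertScaleAbs(c,alpha=1.5)
cv2.imwrite("pics/w3c.png",cv2.resize(c,(600,600),interpolation=cv2.INTER_CUBIC))
print(onz(p,(280,213),58),sensors.read_state()["eef_pos"])
# predicted foot outline of table/spigot for (515,-134)
for z,r in((48,24),(58,10.2)):
    print(z,[np.round(proj(p,(515+r*np.cos(a),-134+r*np.sin(a),z)),1).tolist() for a in np.arange(4)*np.pi/2])
```

```text
[ 518.68292099 -135.36692352   58.        ] [ 515.48517399 -134.30128633  143.03069397]
48 [[278.2, 183.0], [247.1, 213.4], [278.2, 242.0], [309.3, 213.4]]
58 [[278.1, 204.5], [264.4, 217.7], [278.2, 230.5], [291.9, 217.7]]
```

View pics/w3c.png

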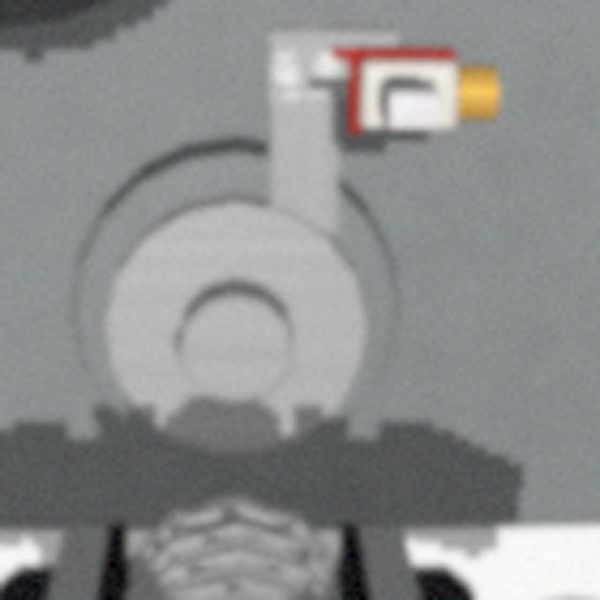

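Run:
```python
from h import *
p=np.load("w3.npy",allow_pickle=True).item();k=140/600
f=lambda u,v:(225+u*k,135+v*k)
for z in(139.7,):
    print("front",onz(p,f(233,499),z)-[13,0,0]);print("L/R",onz(p,f(130,560),z+6),onz(p,f(333,560),z+6))
print("table L/R",onz(p,f(106,325),48),onz(p,f(366,325),48),"top",onz(p,f(236,202),48)-[24,0,0])
print("spig L/R",onz(p,f(180,345),58),onz(p,f(292,345),58),"base front",onz(p,f(235,280),48)-[10.2,0,0], "near",onz(p,f(235,400),58)+[10.2,0,0])
i=cv2.imread("pics/w3.png");g=cv2.cvtColor(i,6)
for r in(255,258,262):print(r,g[r,245:315].tolist())
```

```text
front [ 512.98717223 -134.82200975  139.7       ]
L/R [ 521.13092922 -123.20441524  145.7       ] [ 521.14188789 -146.09942775  145.7       ]
table L/R [ 517.08128511 -112.10829714   48.        ] [ 517.10244176 -158.80079456   48.        ] top [ 515.67259069 -135.41770351   48.        ]
spig L/R [ 516.72965308 -125.7641165    58.        ] [ 516.73780229 -145.07598763   58.        ] base front [ 515.28545155 -135.25886259   48.        ] near [ 516.77301794 -135.25920854   58.        ]
255 [59, 58, 58, 57, 56, 57, 56, 56, 56, 58, 57, 58, 58, 58, 60, 59, 60, 63, 68, 76, 79, 92, 91, 95, 97, 104, 105, 112, 112, 111, 104, 94, 77, 72, 72, 79, 91, 99, 106, 107, 109, 109, 106, 102, 97, 93, 89, 85, 77, 74, 67, 59, 57, 58, 57, 57, 58, 57, 57, 59, 57, 56, 56, 57, 57, 56, 55, 57, 58, 58]
258 [67, 67, 68, 66, 58, 43, 28, 22, 35, 53, 73, 78, 78, 79, 75, 74, 77, 86, 95, 91, 83, 79, 83, 82, 80, 80, 77, 76, 83, 87, 90, 96, 103, 107, 112, 112, 110, 103, 99, 96, 94, 85, 82, 79, 76, 78, 80, 85, 97, 105, 104, 95, 80, 73, 77, 76, 79, 77, 72, 57, 35, 24, 29, 42, 60, 65, 65, 67, 67, 65]
262 [68, 70, 68, 64, 53, 31, 14, 17, 34, 69, 94, 103, 99, 97, 91, 90, 77, 80, 89, 102, 113, 116, 116, 115, 115, 111, 110, 100, 97, 97, 95, 96, 94, 92, 94, 94, 95, 94, 95, 99, 100, 101, 103, 107, 110, 109, 108, 103, 103, 99, 93, 93, 93, 95, 94, 93, 99, 104, 99, 71, 37, 14, 16, 32, 50, 62, 68, 69, 68, 66]
```

```bash
python3 -m inch '[[[0.2,0.07,2,0],[0.2,0.07,4,0],[0.2,0.07,5.7,0],[0.2,0.07,7,0],[0.2,0.07,7.6,0],[0.2,0.07,7.7,0],[0.2,0.07,7.7,0],[0.2,0.07,7.7,0]]]'
python3 -m inch '[[[0,0,0,0],[0,0,0,0],[0,0,0,0]]]'
python3 - <<'E'
from h import *
p,i=cam("wrist");cv2.imwrite("pics/w4.png",i);np.save("w4.npy",p,allow_pickle=True)
c=i[180:320,210:350];c=cv2.convertScaleAbs(c,alpha=1.5)
cv2.imwrite("pics/w4c.png",cv2.resize(c,(600,600),interpolation=cv2.INTER_CUBIC))
print(proj(p,(515.6,-135.3,48)))
E
```

```text
clock: 8.93
eef_pos: [517.4, -135.0, 65.7]
tool_rot: [3.141, -0.002, -0.0]
force: [-0.1, 0.4, -0.2]
width: 24.0
gripper_force: 59.1
clock: 9.18
eef_pos: [517.0, -135.0, 65.4]
tool_rot: [3.141, -0.001, -0.0]
force: [-0.5, 0.0, -0.7]
width: 24.3
gripper_force: 59.1
(np.float64(279.06315425914283), np.float64(260.0001231049744))
```

View pics/w4c.png

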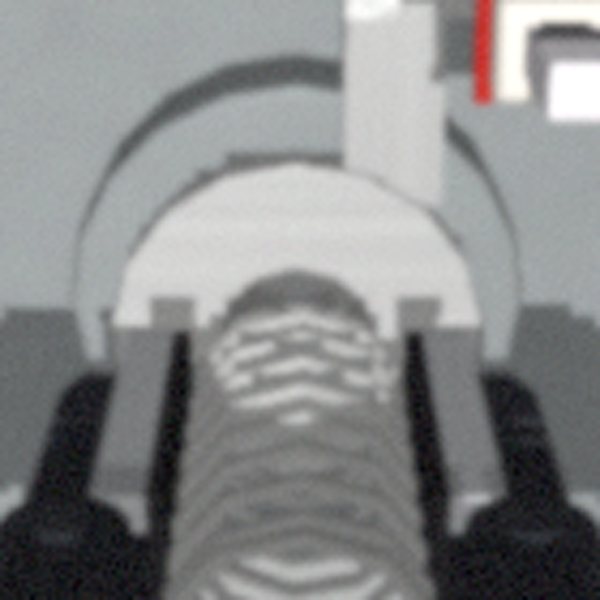

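The crop shows the table front edge at crop row 165, the spigot side at rows 272–310 centred near column 299, and the spring's lower front edge at row ~312, centred near column 300.

Run:
```python
from h import *
p=np.load("w4.npy",allow_pickle=True).item();k=140/600
f=lambda u,v:(210+u*k,180+v*k)
for z in(61,62,63):print("spring front",z,onz(p,f(300,310),z)-[13,0,0])
print("spigot base front",onz(p,f(298,272),48)-[10.2,0,0],"table",onz(p,f(297,165),48)-[24,0,0],"table LR",onz(p,f(113,325),48),onz(p,f(480,325),48))
print("spring LR@row500",onz(p,f(180,470),80),onz(p,f(418,470),80))
print("spring LR@row345",onz(p,f(210,350),64),onz(p,f(392,350),64))
i=cv2.imread("pics/w4.png");g=cv2.cvtColor(i,6)
for r in(262,276,290,300,305):print(r,g[r,240:320].tolist())
print("col",g[235:275,280].tolist())
```

```text
spring front 61 [ 513.46506954 -135.76499931   61.        ]
spring front 62 [ 513.94191123 -135.76191083   62.        ]
spring front 63 [ 514.41875292 -135.75882236   63.        ]
spigot base front [ 515.33329766 -135.54708965   48.        ] table [ 515.72592797 -135.41200751   48.        ] table LR [ 517.97414224 -111.92536821   48.        ] [ 518.00120604 -158.80344471   48.        ]
spring LR@row500 [ 516.33697283 -122.8900365    80.        ] [ 516.34319543 -148.37806316   80.        ]
spring LR@row345 [ 522.72970801 -125.3880789    64.        ] [ 522.73379261 -146.37502399   64.        ]
262 [81, 82, 80, 82, 84, 80, 79, 81, 76, 63, 38, 22, 18, 31, 56, 81, 88, 90, 94, 107, 116, 113, 103, 107, 120, 129, 133, 135, 129, 127, 125, 117, 107, 100, 92, 87, 88, 90, 93, 97, 96, 95, 94, 91, 93, 94, 99, 106, 110, 118, 123, 123, 121, 120, 117, 110, 107, 111, 113, 106, 95, 88, 87, 81, 61, 38, 23, 24, 35, 59, 77, 80, 83, 81, 83, 82, 82, 83, 83, 83]
276 [82, 82, 81, 85, 82, 82, 72, 51, 28, 23, 18, 18, 13, 35, 61, 77, 80, 80, 83, 80, 78, 79, 83, 83, 85, 86, 89, 89, 88, 91, 86, 87, 88, 87, 89, 94,
[... 647 characters left out ...]
, 69, 71, 72, 75, 75, 77, 81, 78, 75, 75, 72, 71, 69, 69, 68, 65, 65, 67, 72, 80, 78, 76, 72, 70, 76, 79, 82, 84, 79, 73, 77, 81, 82, 72, 52, 30, 20, 16, 17, 34, 48, 73, 86, 88, 80, 65]
305 [19, 34, 36, 32, 29, 27, 22, 25, 25, 38, 60, 75, 77, 78, 81, 83, 84, 80, 72, 75, 76, 73, 80, 77, 78, 77, 79, 76, 74, 77, 75, 73, 74, 72, 74, 73, 76, 75, 79, 78, 81, 82, 77, 79, 75, 71, 71, 72, 67, 72, 73, 74, 73, 74, 78, 81, 78, 78, 81, 78, 76, 73, 77, 80, 79, 81, 77, 68, 55, 32, 21, 15, 28, 24, 27, 35, 34, 32, 27, 21]
col [141, 140, 140, 141, 139, 140, 138, 124, 103, 86, 80, 76, 76, 78, 74, 83, 95, 113, 127, 129, 114, 102, 114, 122, 108, 91, 86, 96, 119, 134, 125, 105, 93, 94, 111, 127, 132, 118, 99, 91]
```

```bash
python3 -m inch '[[[0,0,0.1,0],[0,0,0.2,0],[0,0,0.3,0],[0,0,0.4,0],[0,0,0.4,0],[0,0,0.4,0]]]' | sed -n 2,4p
python3 -m inch '[[[0,0,0.05,0],[0,0,0.05,0],[0,0,0.05,0]]]'| sed -n 2,4p
```

```text
eef_pos: [516.6, -134.8, 60.7]
tool_rot: [-3.142, 0.0, -0.0]
force: [0.8, -0.1, 0.4]
eef_pos: [516.6, -134.8, 60.3]
tool_rot: [3.142, -0.0, -0.0]
force: [0.1, 0.3, -0.0]
```

```bash
python3 -m inch '[[[0,0,0.05,0],[0,0,0.05,0],[0,0,0.05,0]]]'| sed -n 2,4p
```

```text
eef_pos: [516.6, -134.8, 59.8]
tool_rot: [-3.142, 0.0, -0.0]
force: [-0.6, 0.3, -0.6]
```

```bash
python3 -m inch '[[[0,0,0.05,0],[0,0,0.05,0],[0,0,0.05,0]]]'| sed -n 2,4p
```

```text
eef_pos: [516.6, -134.8, 59.3]
tool_rot: [-3.142, 0.0, -0.0]
force: [-0.1, 0.0, 0.2]
```

```bash
python3 -m inch '[[[0,0,0.05,0],[0,0,0.05,0],[0,0,0.05,0]]]'| sed -n 2,4p
```

```text
eef_pos: [516.6, -134.8, 58.8]
tool_rot: [-3.142, 0.0, -0.0]
force: [-0.2, -0.7, -0.3]
```

```bash
python3 -m inch '[[[0,0,0.05,0],[0,0,0.05,0],[0,0,0.05,0]]]'| sed -n 2,4p
```

```text
eef_pos: [516.6, -134.8, 58.3]
tool_rot: [-3.142, -0.0, 0.0]
force: [1.1, -0.3, -0.8]
```

```bash
python3 -m inch '[[[0,0,0.05,0],[0,0,0.1,0],[0,0,0.1,0]]]'| sed -n 2,4p
python3 - <<'E'
from h import *
p,i=cam("wrist");cv2.imwrite("pics/w5.png",i);np.save("w5.npy",p,allow_pickle=True)
E
```

```text
eef_pos: [516.6, -134.9, 57.2]
tool_rot: [-3.142, 0.0, -0.0]
force: [0.6, 0.8, 0.6]
```

```bash
python3 -m inch '[[[0,0,0.05,0],[0,0,0.1,0],[0,0,0.1,0]]]'| sed -n 2,4p
```

```text
eef_pos: [516.6, -134.8, 56.3]
tool_rot: [-3.142, 0.0, -0.0]
force: [0.1, -0.6, 0.3]
```

```bash
python3 -m inch '[[[0,0,0.05,0],[0,0,0.1,0],[0,0,0.1,0]]]'| sed -n 2,4p
```

```text
eef_pos: [516.6, -134.8, 55.2]
tool_rot: [-3.142, 0.0, -0.0]
force: [-1.2, -0.1, -0.5]
```

```bash
python3 -m inch '[[[0,0,0.05,0],[0,0,0.1,0],[0,0,0.1,0]]]'| sed -n 2,4p
```

```text
eef_pos: [516.6, -134.8, 54.2]
tool_rot: [-3.142, 0.0, -0.0]
force: [0.0, -0.1, -0.3]
```

```bash
python3 -m inch '[[[0,0,0.05,0],[0,0,0.1,0],[0,0,0.1,0]]]'| sed -n 2,4p
```

```text
eef_pos: [516.6, -134.8, 53.2]
tool_rot: [-3.142, 0.0, -0.0]
force: [0.1, 0.0, -1.3]
```

```bash
python3 -m inch '[[[0,0,0.05,0],[0,0,0.05,0],[0,0,0.05,0]]]'| sed -n 2,4p
```

```text
eef_pos: [516.6, -134.8, 52.8]
tool_rot: [3.142, -0.0, -0.0]
force: [-1.2, 0.3, -0.8]
```

```bash
python3 -m inch '[[[0,0,0.05,0],[0,0,0.05,0],[0,0,0.05,0]]]'| sed -n 2,4p
```

```text
eef_pos: [516.6, -134.8, 52.3]
tool_rot: [-3.142, 0.0, -0.0]
force: [0.2, -0.1, -1.6]
```

```bash
python3 -m inch '[[[0,0,0.05,0],[0,0,0.05,0],[0,0,0.05,0],[0,0,0.05,0]]]'| sed -n 2,4p
```

```text
eef_pos: [516.6, -134.8, 51.8]
tool_rot: [-3.142, 0.0, -0.0]
force: [-0.1, -0.8, -0.2]
```

```bash
python3 -m inch '[[[0,0,0,0],[0,0,0,0],[0,0,0,0],[0,0,0,0],[0,0,0,0]]]' 4.4| sed -n 2,6p
python3 -m inch '[[[0,0,-1,0],[0,0,-3,0],[0,0,-6,0],[0,0,-9.5,0],[0,0,-12,0],[0,0,-13,0],[0,0,-13,0],[0,0,-13,0]]]' | sed -n 2,4p
python3 -m inch '[[[0,0,0,0],[0,0,0,0]]]'| sed -n 2,4p
python3 - <<'E'
from h import *
p,i=cam("wrist");cv2.imwrite("pics/w6.png",i);np.save("w6.npy",p,allow_pickle=True)
c=cv2.convertScaleAbs(i[20:300,130:410],alpha=1.4)
cv2.imwrite("pics/w6c.png",cv2.resize(c,(600,600),interpolation=cv2.INTER_CUBIC))
for X in((515.5,-135.4,48),(515.5,-135.4,96)):print(proj(p,X))
E
```

```text
eef_pos: [516.7, -134.8, 51.9]
tool_rot: [3.142, -0.0, -0.0]
force: [0.1, -0.3, -0.3]
width: 43.8
gripper_force: 0.0
eef_pos: [516.4, -134.8, 182.0]
tool_rot: [3.141, -0.0, -0.0]
force: [-0.4, -0.0, 0.2]
eef_pos: [515.5, -134.6, 180.3]
tool_rot: [-3.141, 0.003, 0.0]
force: [0.1, 0.0, -1.0]
(np.float64(279.76625543356465), np.float64(198.46980581218804))
(np.float64(279.8175507669748), np.float64(216.71211957783626))
```

View pics/w6c.png

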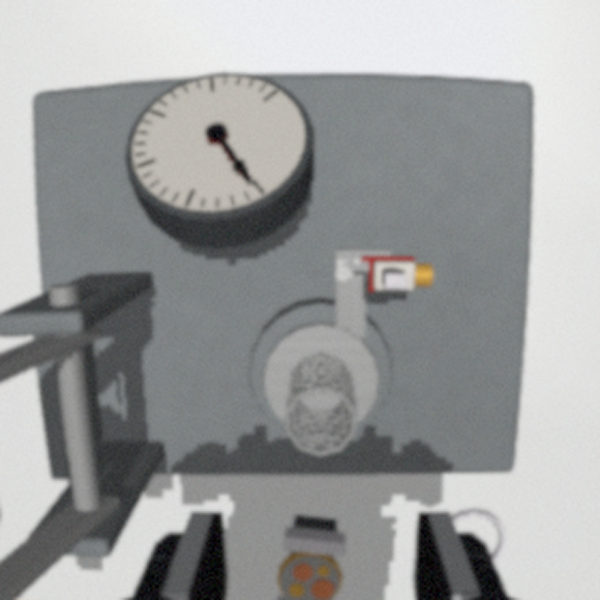

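The crop shows the spring standing centred over the spigot, its top at (279.8,216) against a predicted (279.8,216.7), and the dial hands still near zero. Next is an oblique look at the height flag from +x.

```bash
python3 -m inch '[[[4,2.4,0,-7],[8,4.8,0,-14],[12,7.2,0,-21],[15.8,9.7,0,-28],[15.8,9.7,0,-35],[15.8,9.7,0,-42],[15.8,9.7,0,-49],[15.8,9.7,0,-56]]]' 2| sed -n 2,3p
python3 -m inch '[[[0,0,3,-7],[0,0,6,-14],[0,0,9,-21],[0,0,11,-28],[0,0,12,-34],[0,0,12,-34],[0,0,12,-34],[0,0,12,-34]]]' | sed -n 2,3p
python3 - <<'E'
from h import *
p,i=cam("wrist");cv2.imwrite("pics/w7.png",i);np.save("w7.npy",p,allow_pickle=True)
a=proj(p,(564,-153,84));print(a,sensors.read_state()["eef_pos"])
x,y=int(a[0]),int(a[1]);c=i[max(0,y-60):y+60,max(0,x-80):x+80];print(max(0,y-60),max(0,x-80),c.shape)
cv2.imwrite("pics/w7c.png",cv2.resize(c,None,fx=5,fy=5,interpolation=cv2.INTER_CUBIC)[:600,:800])
E
```

```text
eef_pos: [674.1, -231.8, 179.4]
tool_rot: [-3.138, 0.0, 0.983]
eef_pos: [675.1, -231.8, 62.1]
tool_rot: [3.141, -0.0, 1.568]
(np.float64(32.94119528615212), np.float64(129.22037765151276)) [ 675.42349811 -231.84942177   62.74294014]
69 0 (120, 112, 3)
```

View pics/w7c.png

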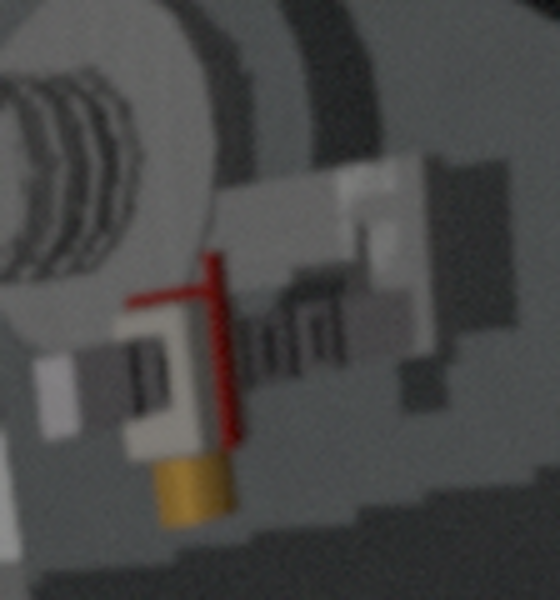

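The crop shows the post running right (base) to left (top), the white flag at crop (120–215, 310–460), and a red edge along its lower side from (212,255) to (235,445) with a branch to (127,300).

Run:
```python
from h import *
p=np.load("w7.npy",allow_pickle=True).item()
f=lambda u,v:(u/5,69+v/5)
R=cv2.Rodrigues(np.array(p["rvec"]))[0];print("cam",-R.T@np.array(p["tvec"]).ravel())
for n,uv in dict(A=(212,255),K=(213,290),C=(127,302),B=(235,445)).items():
    print(n,[onz(p,f(*uv),z).round(1)[:2].tolist() for z in(79,82,85)])
print("white top corners z 84/88/92",[[onz(p,f(*uv),z).round(1)[:2].tolist() for z in(84,88,92)] for uv in((115,320),(192,310),(205,455),(130,460))])
print("post top z102",onz(p,f(36,360),102),onz(p,f(73,355),102),onz(p,f(80,435),102),onz(p,f(45,440),102))
print("table edge +x-y pt", onz(p,f(213,150),48))
# red masks in all views
for w in("w3","w4","w5","w6","w7"):
    i=cv2.imread(f"pics/{w}.png").astype(int);m=((i[...,2]>i[...,1]*1.8)&(i[...,2]>i[...,0]*1.8)&(i[...,2]>50)).astype(np.uint8)
    q=np.load(w+".npy",allow_pickle=True).item();u,v=map(int,proj(q,(564,-153,84)));m[:max(0,v-45)]=0;m[v+45:]=0;m[:,:max(0,u-45)]=0;m[:,u+45:]=0
    n,l,st,ce=cv2.connectedComponentsWithStats(m);k=1+st[1:,4].argmax();print(w,st[k],ce[k].round(1))
    ys,xs=np.nonzero(l==k)
    if w in("w7","w4"):
        print("\n".join("".join(".#"[t] for t in r) for r in (l==k)[ys.min():ys.max()+1,xs.min():xs.max()+1].astype(int)))
```

```text
cam [ 674.88320101 -152.45521104  204.01699433]
A [[566.3, -149.5], [568.9, -149.5], [571.5, -149.6]]
K [[566.1, -152.7], [568.7, -152.7], [571.3, -152.7]]
C [[554.0, -152.5], [556.9, -152.5], [559.8, -152.5]]
B [[566.9, -167.5], [569.4, -167.1], [572.0, -166.8]]
white top corners z 84/88/92 [[[556.9, -154.0], [560.8, -153.9], [564.8, -153.9]], [[567.5, -154.2], [571.1, -154.2], [574.7, -154.1]], [[567.1, -167.5], [570.7, -167.0], [574.3, -166.5]], [[556.8, -167.2], [560.7, -166.7], [564.6, -166.2]]]
post top z102 [ 564.06633391 -155.84113725  102.        ] [ 568.96627209 -155.94799613  102.        ] [ 568.66244499 -162.50971411  102.        ] [ 563.98709375 -162.54189133  102.        ]
table edge +x-y pt [ 540.55924601 -136.58620584   48.        ]
w3 [304 147  27  19  62] [311.3 152.6]
w4 [315 173  45  31 252] [330.4 180.1]
.....##################......................
.###########################################.
#############################################
#############################################
..##########.................................
......#####......................
[... 1476 characters left out ...]
#######...
#####..........####...
................####..
................####..
................####..
................####..
................####..
................####..
................####..
................#####.
................####..
.................####.
................#####.
.................####.
.................####.
.................####.
.................####.
.................####.
.................####.
.................####.
.................#####
..................####
..................####
..................####
..................####
..................####
..................####
..................####
..................####
..................####
..................###.
```

Run:
```python
from h import *
P={w:np.load(w+".npy",allow_pickle=True).item() for w in("w3","w4","w5","w6","w7")}
I={w:cv2.imread(f"pics/{w}.png") for w in P}
for w,(x0,x1,y0,y1) in dict(w3=(300,335,143,170),w5=(314,370,172,212),).items():
    i=I[w].astype(int);m=((i[...,2]>i[...,1]*1.6)&(i[...,2]>i[...,0]*1.6)&(i[...,2]>50)).astype(int)[y0:y1,x0:x1]
    print(w,x0,y0);print("\n".join("".join(".#"[t] for t in r) for r in m))
K4=(323,174.8);K7=(42.6,127.2)
t=tri([ray(P["w4"],K4),ray(P["w7"],K7)]);print(t,proj(P["w4"],t),proj(P["w7"],t))
g=I["w4"][150:215,300:375].astype(int).sum(2)//3
# table bias checks in w7: table disc ellipse vs predicted
c=(515.6,-135.4)
for a in(-60,-30,0,30):
    r=np.deg2rad(a);print(a,np.round(proj(P["w7"],(c[0]+24*np.cos(r),c[1]+24*np.sin(r),48)),1))
g=cv2.cvtColor(I["w7"],6)
for r in(90,95,100,105,110):print(r,g[r,25:60].tolist())
print("post w7 row145",g[145,0:50].tolist()); print("post w4 col",proj(P["w4"],(564.6,-159.4,102)),"w7",proj(P["w7"],(564.6,-159.4,102)))
```

```text
w3 300 143
...................................
...................................
...................................
.........#.....#.#########.........
....###########################....
.....######...........########.....
.......##..........................
.......##..........................
.......##..........................
.......##..........................
.......##..........................
......###..........................
......###..........................
......###..........................
......###..........................
......##...........................
......##...........................
......##...........................
......##...........................
......##...........................
......###..........................
......###..........................
......###..........................
.......#...........................
...................................
...................................
...................................
w5 314 172
........................................................
.................................................
[... 2811 characters left out ...]
 66, 74, 76, 74, 77, 77, 77, 77, 77]
105 [71, 68, 73, 86, 95, 97, 97, 100, 97, 97, 96, 96, 97, 96, 97, 97, 93, 74, 58, 56, 53, 51, 56, 59, 62, 71, 75, 84, 87, 88, 90, 91, 92, 92, 92]
110 [58, 65, 82, 95, 95, 96, 97, 100, 100, 99, 98, 97, 95, 96, 97, 93, 88, 78, 86, 93, 95, 94, 95, 93, 93, 94, 95, 94, 93, 95, 92, 94, 95, 94, 95]
post w7 row145 [72, 73, 73, 71, 72, 75, 87, 107, 122, 125, 128, 129, 129, 122, 111, 85, 71, 68, 67, 67, 69, 67, 71, 66, 66, 65, 50, 45, 57, 65, 68, 62, 55, 70, 104, 119, 122, 113, 96, 78, 70, 68, 63, 53, 40, 30, 35, 38, 41, 43]
post w4 col (np.float64(349.19043778131197), np.float64(202.72569880174984)) w7 (np.float64(8.957317586136924), np.float64(149.3868771183466))
```

Run:
```python
from h import *
from scipy.optimize import minimize_scalar
p1=np.load("w1.npy",allow_pickle=True).item();t,_=cam("top")
for n,p,f in(("w1",p1,"w1"),("top",t,"top0")):
    i=cv2.imread(f"pics/{f}.png").astype(int);m=((i[...,2]>i[...,1]*2)&(i[...,2]>i[...,0]*2)&(i[...,2]>60)).astype(np.uint8)
    l,lab,st,ce=cv2.connectedComponentsWithStats(m);k=1+st[1:,4].argmax();ys,xs=np.nonzero(lab==k);c=cv2.minAreaRect(np.c_[xs,ys].astype(np.float32));print(n,st[k],c)
    c_=c[0]
    H=lambda th:np.array([516.4+0.01*0,-50.4-170*np.cos(th),103+170*np.sin(th)])
    r=minimize_scalar(lambda th:np.hypot(*(np.array(proj(p,H(th)))-c_)),bounds=(1.4,2),method="bounded");print(r.x,r.fun,H(r.x),onz(p,c_,270))
print(sensors.read_state()["qpos"])
```

```text
w1 [138 168  17  62 613] ((146.2730255126953, 198.82081604003906), (61.51691436767578, 10.398870468139648), 83.2901611328125)
1.8039261692158288 2.0257894477633167 [516.4        -11.12594986 268.40117589] [514.91028155 -11.4599408  270.        ]
top [290 236   9  46 353] ((293.9999694824219, 258.5), (7.999999046325684, 44.99999237060547), 0.0)
1.8040755615198518 0.4157169732131331 [516.4        -11.10124064 268.3953068 ] [515.68968275 -11.06536004 270.        ]
[ 0.53488169  0.94822988 -0.46862542  1.43136834  0.49697742  0.878586
 -0.08627472]
```

```bash
python3 -m inch '[[[0,0,-4,7],[0,0,-8,14],[0,0,-12,21],[0,0,-16,28],[0,0,-20,35],[0,0,-24,42],[0,0,-27,49],[0,0,-27,56]]]' 4.5| sed -n 2,3p
python3 -m inch '[[[0,0,0,7],[0,0,0,14],[0,0,0,21],[0,0,0,28],[0,0,0,34],[0,0,0,34]]]' | sed -n 2,3p
python3 -m inch '[[[-2,-3,0,0],[-4.5,-6,0,0],[-6.5,-9,0,0],[-9,-12,0,0],[-11,-15,0,0],[-13,-18,0,0],[-15,-21,0,0],[-15.9,-22.1,0,0]]]' | sed -n 2,3p
python3 -m inch '[[[0,0,0,0],[0,0,0,0],[0,0,0,0]]]'
```

```text
eef_pos: [678.3, -231.9, 342.4]
tool_rot: [3.129, -0.011, 0.586]
eef_pos: [674.9, -231.3, 333.3]
tool_rot: [3.141, -0.002, -0.003]
eef_pos: [513.1, -5.4, 333.1]
tool_rot: [-3.139, -0.001, 0.009]
clock: 17.93
eef_pos: [516.6, -12.2, 332.3]
tool_rot: [3.141, -0.002, -0.001]
force: [0.2, -0.4, 0.5]
width: 45.1
gripper_force: 0.0
```

```bash
python3 -m inch '[[[0,0,2,0],[0,0,4,0],[0,0,6,0],[0,0,7.5,0],[0,0,8.2,0],[0,0,8.2,0],[0,0,8.2,0],[0,0,8.2,0]]]' | sed -n 2,6p
python3 -m inch '[[[0,0,0,0],[0,0,0,0],[0,0,0,0],[0,0,0,0],[0,0,0,0],[0,0,0,0],[0,0,0,0]]]' 0.8
```

```text
eef_pos: [516.7, -11.3, 250.7]
tool_rot: [3.142, -0.002, -0.001]
force: [-0.1, 0.7, 1.3]
width: 45.6
gripper_force: 0.0
clock: 19.18
eef_pos: [516.1, -10.5, 250.6]
tool_rot: [-3.141, -0.001, 0.0]
force: [-1.0, 0.2, 5.7]
width: 10.0
gripper_force: 58.7
```

```bash
python3 -m inch '[[[0,1.74,-0.32,0],[0,3.43,-0.45,0],[0,5.13,-0.42,0],[0,6.82,-0.21,0],[0,8.47,0.16,0],[0,10.09,0.70,0],[0,11.64,1.39,0],[0,13.11,2.24,0]]]'
```

```text
clock: 19.85
eef_pos: [516.7, -141.3, 227.2]
tool_rot: [-3.14, -0.002, 0.001]
force: [2.2, 5.1, -2.9]
width: 10.0
gripper_force: 62.7
```

```bash
python3 -m inch '[[[0,1.38,0.99,0],[0,2.66,2.11,0],[0,3.82,3.35,0],[0,4.85,4.71,0],[0,5.73,6.16,0],[0,6.47,7.69,0],[0,7.06,9.28,0],[0,7.29,10.1,0]]]'
python3 -m inch '[[[0,0,0,0],[0,0,0,0],[0,0,0,0]]]'
python3 - <<'E'
from h import *
p,i=cam("wrist");cv2.imwrite("pics/w8.png",i);np.save("w8.npy",p,allow_pickle=True)
for X in((516,-135.4,96),(570.8,-152.6,85.4),(613,-97,75)):print(proj(p,X))
E
```

```text
clock: 20.52
eef_pos: [516.8, -216.0, 124.4]
tool_rot: [3.142, -0.002, -0.0]
force: [5.9, 2.3, 0.2]
width: 9.7
gripper_force: 58.4
clock: 20.77
eef_pos: [516.8, -215.7, 125.4]
tool_rot: [3.141, -0.002, 0.0]
force: [5.8, -0.1, -0.1]
width: 9.5
gripper_force: 58.4
(np.float64(147.64440951200464), np.float64(247.57122347386883))
(np.float64(170.42463761892367), np.float64(154.65652864268029))
(np.float64(95.02518357207083), np.float64(92.92639471688939))
```

```bash
cat > dial.py <<'E'
from h import *
from scipy.optimize import least_squares
def contour(i,p):
    u,v=map(int,proj(p,(613,-97,75)));g=cv2.cvtColor(i,6)
    x0,y0=max(0,u-80),max(0,v-80);s=cv2.GaussianBlur(g,(5,5),0)[y0:v+80,x0:u+80]
    m=cv2.inRange(s,int(g[v-8:v+8,u-25:u+25].max()*0.8),255);m=cv2.morphologyEx(m,3,np.ones((7,7)))
    cs=cv2.findContours(m,0,1)[0];c=min((c for c in cs if cv2.contourArea(c)>400),key=lambda c:-cv2.pointPolygonTest(c,(float(u-x0),float(v-y0)),True))
    c=cv2.convexHull(c)[:,0].astype(float)+[x0,y0];return c
def plane(p,uv,C,t):
    n=np.array([np.sin(t),0,np.cos(t)]);o,d=ray(p,uv);X=o+d*((C-o)@n/(d@n))-C
    return np.array([X@np.array([np.cos(t),0,-np.sin(t)]),X[1]])   # (a along +x, b along +y)
def fit(i,p,t0=.5):
    c=contour(i,p)
    return c
def hands(i,p,C,t):
    """dark / red fraction along each direction on the dial"""
    n=np.array([np.sin(t),0,np.cos(t)]);ea=np.array([np.cos(t),0,-np.sin(t)]);eb=np.array([0,1.,0])
    A=np.deg2rad(np.arange(0,360,1));g=i.astype(np.float32);dk=[];rd=[]
    for a in A:
        pts=np.array([proj(p,C+r*(np.cos(a)*ea-np.sin(a)*eb)) for r in np.arange(6,24,1.)],np.float32)
        s=cv2.remap(g,pts[:,0].copy(),pts[:,1].copy(),cv2.INTER_LINEAR)[:,0]
        dk.append(s[:,2].mean());rd.append((s[:,2]-s[:,1]).mean())
    return np.array(dk),np.array(rd)
E
python3 - <<'E'
from dial import *
C6=[]
for w in("w3","w6","w8"):
    p=np.load(w+".npy",allow_pickle=True).item();i=cv2.imread(f"pics/{w}.png");c=contour(i,p);C6.append((p,c,i));print(w,len(c),cv2.fitEllipse(c.astype(np.float32)))
def res(v):
    return np.concatenate([[np.hypot(*plane(p,u,v[:3],v[3]))-v[4] for u in c] for p,c,i in C6])
r=least_squares(res,[613,-97,78,.4,32],loss="soft_l1");print(r.x,np.abs(r.fun).mean())
np.save("dialfit.npy",r.x)
for p,c,i in C6:
    d,e=hands(i,p,r.x[:3],r.x[3]);print(d.argmin(),d.min(),np.median(d),e.argmax(),e.max(),np.median(e))
E
```

```text
w3 17 ((218.94989013671875, 23.241958618164062), (164.26856994628906, 191.19549560546875), 5.257565021514893)
w6 14 ((226.70509338378906, 29.064289093017578), (166.14356994628906, 174.27662658691406), 22.454750061035156)
w8 8 ((70.0428466796875, 66.29401397705078), (154.1760711669922, 260.10797119140625), 44.64580535888672)
[ 6.49105851e+02 -9.78120463e+01  9.63835490e+01  5.94355031e-04
  5.97943229e+01] 4.3016547331620885
7 67.423775 169.72995 165 0.56537545 -0.3547092
173 142.26654 167.53613 173 0.69129777 -0.6201172
184 142.77208 155.1544 350 0.051920574 -0.41175672
```

Run:
```python
from dial import *
k=280/600
E6=[(130+u*k,20+v*k) for u,v in((128,145),(310,140),(220,74),(213,213),(150,95),(285,95),(280,195),(150,190))]
E3=[(177,90),(276,85),(230,48),(220,125),(190,60),(265,60)]
P={w:np.load(w+".npy",allow_pickle=True).item() for w in("w3","w6","w8")};I={w:cv2.imread(f"pics/{w}.png") for w in P}
def res(v):return np.array([np.hypot(*plane(P[w],u,v[:3],v[3]))-32.5 for w,E in(("w6",E6),("w3",E3)) for u in E])
r=least_squares(res,[613,-97,78,.4],loss="soft_l1");print(r.x,r.fun.round(1));np.save("dialfit.npy",r.x)
for w in P:
    d,e=hands(I[w],P[w],r.x[:3],r.x[3]);o=d.argsort()[:12];print(w,proj(P[w],r.x[:3]),sorted(o.tolist()),d.min(),np.median(d),"red",sorted(e.argsort()[-8:].tolist()),e.max(),np.median(e))
```

```text
[608.20222937 -99.71278119  73.31395501   2.42146518] [ 0.4 -0.5 -0.  -1.1  0.5  0.7 -2.4  0.9 -0.4  0.5 -1.3  1.7 -2.2  1.5]
w3 (np.float64(224.78198680737165), np.float64(88.38033545858048)) [37, 38, 39, 40, 41, 42, 43, 44, 45, 46, 47, 48] 83.28781 140.78757 red [38, 39, 40, 41, 42, 43, 204, 205] 5.4131947 3.0839844
w6 (np.float64(232.5254744248593), np.float64(90.19543041611743)) [30, 31, 32, 33, 34, 35, 36, 37, 38, 39, 40, 41] 65.203995 135.4848 red [205, 206, 207, 208, 209, 210, 211, 212] 5.09158 3.0727267
w8 (np.float64(99.96021112683874), np.float64(99.64081261339885)) [22, 23, 136, 137, 138, 139, 140, 141, 142, 143, 144, 145] 74.569336 123.97382 red [124, 125, 126, 127, 128, 129, 130, 131] 11.672852 2.757921
```

Run:
```python
from dial import *
k=280/600
E6=[(130+u*k,20+v*k) for u,v in((128,145),(310,140),(220,74),(213,213),(150,95),(285,95),(280,195),(150,190))]
E3=[(177,90),(276,85),(230,48),(220,125),(190,60),(265,60)]
P={w:np.load(w+".npy",allow_pickle=True).item() for w in("w3","w6","w8")};I={w:cv2.imread(f"pics/{w}.png") for w in P}
def res(v):return np.array([np.hypot(*plane(P[w],u,v[:3],v[3]))-32.5 for w,E in(("w6",E6),("w3",E3)) for u in E])
r=least_squares(res,[613,-97,70,.6],bounds=([590,-120,50,.2],[640,-80,90,1.1]),loss="soft_l1");print(r.x,r.fun.round(1));
C=r.x[:3].copy();t=r.x[3]
C=tri([ray(P["w3"],(223,79)),ray(P["w6"],(231.2,82))]);print("hub",C)
n=np.array([np.sin(t),0,np.cos(t)]);print((C-r.x[:3])@n)
H=r.x[:3]+3*n
np.save("dialfit.npy",r.x)
for w in P:
  for nm,c in(("face",r.x[:3]),("+3",H)):
    d,e=hands(I[w],P[w],c,t);o=d.argsort()[:10];print(w,nm,np.round(proj(P[w],c),1),sorted(o.tolist()),d.min(),np.median(d),"red",sorted(e.argsort()[-8:].tolist()),e.max(),np.median(e))
i=I["w8"];g=cv2.cvtColor(i,6)
print("\n".join("".join(f"{x//16:x}" for x in row) for row in g[30:150:2,30:170:1]))
```

```text
[ 6.12382963e+02 -9.90728915e+01  7.28411848e+01  5.99684481e-01] [ 0.3 -0.1 -0.2 -1.1  3.7 -1.7  1.  -1.9 -1.2  1.3 -0.8  0.6  1.7 -0.3]
hub [614.31952149 -99.03904267  75.59623052]
3.3672868403368112
w3 face [223.9  82.2] [136, 137, 138, 139, 140, 141, 142, 143, 144, 145] 44.654297 141.58586 red [142, 143, 144, 145, 146, 147, 148, 149] 8.761664 2.9755044
w3 +3 [223.2  79.3] [140, 141, 142, 143, 144, 145, 146, 147, 148, 149] 33.76036 141.60541 red [146, 147, 148, 149, 150, 151, 152, 153] 10.33827 2.9603407
w6 face [231.7  84.9] [142, 143, 144, 145, 146, 147, 148, 149, 150, 151] 46.69287 135.5455 red [147, 148, 149, 150, 151, 152, 153, 154] 7.176649 2.8797472
w6 +3 [231.2  82.4] [145, 146, 147, 148, 149, 150, 151, 152, 153, 154] 41.392307 135.70554 red [151, 152, 153, 154, 155, 156, 157, 158] 7.486111 2.9114313
w8 face [99.3 93.5] [130, 131, 132, 133, 134, 135, 136, 137, 138, 139] 66.99995 130.2086 red [77, 78, 79, 80, 81, 82, 83, 87] 5.973199 2.807156
w8 +3 [97.3 90.9] [128, 129, 130, 131, 132, 133, 134, 135, 136, 137] 66.05263 130.19255 red [98, 99, 100, 101, 102, 103, 104, 105] 7.
[... 7776 characters left out ...]
9999999999999997655555555555555555555555555555433222222222222222222222222222222222222222222222222211222333333333333333333333333455566666
99999999999999999998655555555555555555555555555555554332222222222222222222222222222222222221222112222222233333333333333333333333334556665566
99999999999999999998655555555555555555555555555555555544322222222222222222222222222222222222222222222333333333333333333333333333455556566666
99999999999999999998755555555555555555555555555555555555543322222222222222222222222222222222222223333333333333333333333333333444555656666666
99999999999999999999765555555555555555555555555555555555555554433222222222222222222222222222233333333333333333333333333344445555656656555655
```

```bash
cat > rd.py <<'E'
from dial import *
import sys
def read(i,p):
    r=np.load("dialfit.npy");C,t=r[:3]+3*np.array([np.sin(r[3]),0,np.cos(r[3])]),r[3]
    u,v=map(int,proj(p,C));g=cv2.GaussianBlur(cv2.cvtColor(i,6),(9,9),0)[max(0,v-15):v+15,max(0,u-15):u+15]
    y,x=np.nonzero(g<g.min()+18);hub=(x.mean()+max(0,u-15),y.mean()+max(0,v-15))
    C=onz(p,hub,C[2]);d,e=hands(i,p,C,t)
    w=np.clip(np.median(d)-25-d,0,None);k=d.argmin();o=(np.arange(360)-k+180)%360-180;w[abs(o)>12]=0
    er=e-np.median(e);kr=er.argmax();orr=(np.arange(360)-kr+180)%360-180;wr=np.clip(er-.4*er.max(),0,None)*(abs(orr)<12)
    return np.round(hub,1),k+(o*w).sum()/w.sum(),d.min(),kr+(orr*wr).sum()/wr.sum(),er.max()
if __name__=="__main__":
    for w in sys.argv[1:]:
        if w[0]=="!":
            w=w[1:];p,i=cam("wrist");cv2.imwrite(f"pics/{w}.png",i);np.save(w+".npy",p,allow_pickle=True)
        else:p=np.load(w+".npy",allow_pickle=True).item();i=cv2.imread(f"pics/{w}.png")
        print(w,read(i,p))
E
python3 rd.py w3 w6 w8
python3 -m inch '[[[0.05,0.08,0.4,0],[0.1,0.16,0.8,0],[0.15,0.22,1.2,0],[0.15,0.28,1.6,0],[0.15,0.33,1.9,0],[0.15,0.37,2.1,0],[0.15,0.4,2.3,0],[0.15,0.4,2.3,0]]]'
python3 -m inch '[[[0,0,0,0],[0,0,0,0]]]' | sed -n 2,4p
python3 rd.py !w9
```

```text
w3 (array([223.2,  79.1]), np.float64(144.86631818492862), np.float32(33.688152), np.float64(149.08049792753474), np.float32(7.523736))
w6 (array([230.9,  82. ]), np.float64(149.50681659475813), np.float32(40.15549), np.float64(153.94040530518708), np.float32(4.8185763))
w8 (array([104. ,  89.9]), np.float64(148.60030220072565), np.float32(30.298231), np.float64(144.98086260172798), np.float32(4.048367))
clock: 21.48
eef_pos: [516.7, -219.0, 103.2]
tool_rot: [3.142, 0.001, -0.0]
force: [0.3, -1.0, 2.8]
width: 9.7
gripper_force: 59.7
eef_pos: [516.7, -219.0, 103.5]
tool_rot: [3.141, 0.001, -0.0]
force: [-0.1, -0.8, 3.4]
w9 (array([82.4, 89.7]), np.float64(215.72670426122278), np.float32(40.009712), np.float64(209.8475548915793), np.float32(27.001383))
```

Run:
```python
from h import *
p=np.load("w9.npy",allow_pickle=True).item();i=cv2.imread("pics/w9.png")
for X in((570.8,-152.6,84.5),(564.6,-152.6,84.5),(557.6,-152.6,84.5),(516,-135.4,88.7),(535,-142,88.7)):print(np.round(proj(p,X),1))
u,v=map(int,proj(p,(560,-150,85)));g=cv2.cvtColor(i,6).astype(int);j=i.astype(int)
red=(j[...,2]>1.7*j[...,1])&(j[...,2]>40)
x0,y0=u-65,v-42;print(x0,y0)
for y in range(y0,y0+95):print("".join("R" if red[y,x] else f"{g[y,x]//16:x}" for x in range(x0,x0+115)))
```

```text
[152.1 160.7]
[153.1 172.2]
[154.2 185. ]
[133.8 257.5]
[138.8 227. ]
84 138
3222222222222222222222222122222211121112233333333333333333333333334566666666666666666666666666666666666666666666666
2222222222222222222222221222222122222122233333333333333333333333334556666666666666666666666666666666666666666666666
2222222222222222222222212222221221212223333333333333333333333333344566666666665666666666666666666666666666666666666
2222222222222222222212112212221222212223333333333333333333333333345566666666666666666666666666666666666666666666666
2222222222222222222222211222221222222333333333333333333333333333455666666666666656666666666666666666666666665666666
2222222222222222222222222222212222233333333333333333333333333334455666666666656666666666666666566666666666666666666
2222222222222222222222222112222222233333333333333333333333333344556666666666665666666666666666666666666666666666666
2222222222222222221222221121212223333333333333333333333333333345566666666666666566666666666666666665666666666666666
22222222222222222112222221222222333333333333333333333333333334556666666666566656666666666666666
[... 9296 characters left out ...]
7777
4555566555666666665555555555566666666666766666677667666767777776777777777777777777777777777777777777777777777777777
4555556555556555554444444344445566666666666666666666666666666666666776776776767777777777777777777777777777777777777
4556555555565555554433333322234555566555655566666655555555555566566666666666666666666666666677677777777777777777777
4555555555556555554433333322224555565555555556666544444444444444445556665556665556666666666666766666666666666667677
3455555555555655555433333222224555555555444445565543333344444333333445555455655455555555556666766666666666656666666
3455555555655555555433333222223455555444433333444433343334443333323344444455555445554444445667767767666666544455656
```

Run:
```python
from h import *
P={w:np.load(w+".npy",allow_pickle=True).item() for w in("w3","w4","w5","w7")};I={w:cv2.imread(f"pics/{w}.png").astype(float) for w in P}
def redc(v):  # centroid
    w=np.clip(v[:,2]-1.3*np.maximum(v[:,1],v[:,0]),0,None);return (w*np.arange(len(v))).sum()/w.sum()
# for y targets, find line pixel in each view -> (x,z) lines
def xz(w,y):
    p=P[w];u,v=proj(p,(571,y,84.5));
    if w=="w7":
        r=int(round(v));c0=max(0,int(u)-8);uv=(c0+redc(I[w][r,c0:c0+20]),r)
    else:
        c=int(round(u));r0=int(v)-9;uv=(c,r0+redc(I[w][r0:r0+18,c]))
    return uv,ray(p,uv)
def inter(a,b):
    (c1,d1),(c2,d2)=a,b;A=np.array([[d1[0],-d2[0]],[d1[2],-d2[2]]]);s=np.linalg.solve(A,(c2-c1)[[0,2]]);return (c1+d1*s[0]).round(2)
for y in(-155,-158,-161,-164):
    u7,r7=xz("w7",y)
    for w in("w3","w4","w5"):
        u,r=xz(w,y);print(y,w,np.round(u,1),np.round(u7,1),inter(r,r7)[[0,2]])
# table +x edge
g7=cv2.cvtColor(I["w7"].astype(np.uint8),6).astype(float)
def edge(v,lo,hi):  # first crossing of midpoint
    m=(lo+hi)/2
    for k in range(len(v)-1):
        if (v[k]-m)*(v[k+1]-m)<=0:return k+(v[k]-m)/(v[k]-v[k+1])
e7=30+edge(g7[97,30:55],97,49);r7=ray(P["w7"],(e7,97));print("e7",e7)
for w in("w3","w4","w5"):
    g=cv2.cvtColor(I[w].astype(np.uint8),6).astype(float);u,v=proj(P[w],(539.6,-136.5,48));c=int(round(u));col=g[int(v)-12:int(v)+12,c]
    print(w,c,int(v)-12,col.astype(int).tolist())
    d=np.diff(col);k=d.argmax();e=int(v)-12+edge(col[k-2:k+4],col[k-2],col[k+3])+k-2;print(e,inter(ray(P[w],(c,e)),r7)[[0,2]])
```

```text
-155 w3 [312. 147.] [ 43.1 132. ] [570.62  84.17]
-155 w4 [330.  174.5] [ 43.1 132. ] [570.71  84.28]
-155 w5 [334.  178.1] [ 43.1 132. ] [570.68  84.25]
-158 w3 [317. 147.] [ 43.8 139. ] [570.66  84.17]
-158 w4 [337.  174.9] [ 43.8 139. ] [570.56  84.05]
-158 w5 [342.  178.4] [ 43.8 139. ] [570.57  84.06]
-161 w3 [321. 147.] [ 44.5 145. ] [570.7   84.17]
-161 w4 [345. 175.] [ 44.5 145. ] [570.55  84.01]
-161 w5 [350.  178.5] [ 44.5 145. ] [570.59  84.05]
-164 w3 [326.  147.1] [ 45.2 152. ] [570.72  84.27]
-164 w4 [352.  175.1] [ 45.2 152. ] [570.58  84.1 ]
-164 w5 [358.  178.6] [ 45.2 152. ] [570.62  84.15]
e7 42.76190476190476
w3 282 170 [73, 92, 96, 100, 100, 99, 100, 99, 97, 96, 91, 87, 102, 119, 123, 124, 125, 124, 122, 124, 123, 126, 126, 124]Traceback (most recent call last):
  File "<stdin>", line 29, in <module>
TypeError: unsupported operand type(s) for +: 'int' and 'NoneType'
```

Run:
```python
from h import *
P={w:np.load(w+".npy",allow_pickle=True).item() for w in("w3","w4","w5","w7")}
def inter(a,b):
    (c1,d1),(c2,d2)=a,b;A=np.array([[d1[0],-d2[0]],[d1[2],-d2[2]]]);s=np.linalg.solve(A,(c2-c1)[[0,2]]);return (c1+d1*s[0]).round(2)[[0,2]]
r7=ray(P["w7"],(42.76,97))
print("w3",inter(ray(P["w3"],(282,182.3)),r7))
for w in("w4","w5"):
    g=cv2.cvtColor(cv2.imread(f"pics/{w}.png"),6);u,v=proj(P[w],(539.6,-136.5,48));c=int(round(u));s=g[int(v)-10:int(v)+10,c];print(w,c,int(v)-10,s.tolist())
    k=np.nonzero(s>135)[0][0];m=121;e=int(v)-10+k-1+(m-float(s[k-1]))/(float(s[k])-s[k-1]);print(e,inter(ray(P[w],(c,e)),r7))
# post top: bright cells
for w in("w3","w4","w5"):
    i=cv2.imread(f"pics/{w}.png");u,v=map(int,proj(P[w],(564.6,-159.4,102)));g=cv2.cvtColor(i,6)[v-20:v+20,u-20:u+20];m=(g>165).astype(np.uint8);print(w,g.max())
    n,l,st,ce=cv2.connectedComponentsWithStats(m);o=[(st[k].tolist(),(ce[k]+[u-20,v-20]).round(1).tolist()) for k in range(1,n) if st[k,4]>12];print(o)
    for k in range(1,n):
        if st[k,4]>12:print(inter(ray(P[w],ce[k]+[u-20,v-20]),ray(P["w7"],(10.7,148.5))))
```

```text
w3 [539.1   46.06]
w4 281 208 [114, 113, 111, 113, 112, 109, 104, 95, 84, 90, 113, 133, 143, 142, 140, 140, 141, 142, 139, 140]
217.8 [539.66  46.72]
w5 282 213 [113, 116, 115, 112, 115, 111, 101, 91, 83, 96, 117, 137, 144, 143, 141, 140, 140, 143, 142, 141]
223.2 [538.91  45.85]
w3 161
[]
w4 178
[([0, 0, 31, 20, 158], [343.1, 186.6]), ([10, 14, 18, 11, 192], [347.4, 201.0])]
[571.63 107.43]
[565.   101.23]
w5 180
[([0, 0, 4, 18, 28], [334.5, 196.5]), ([21, 0, 10, 9, 47], [361.4, 191.9]), ([10, 12, 19, 13, 224], [352.7, 206.8])]
[569.73 105.65]
[571.75 107.54]
[565.13 101.35]
```

```bash
python3 -m inch '[[[0,0.01,0.15,0],[0,0.02,0.3,0],[0,0.03,0.45,0],[0,0.03,0.6,0],[0,0.04,0.7,0],[0,0.05,0.75,0],[0,0.05,0.75,0],[0,0.05,0.75,0]]]' | sed -n 1,5p
python3 rd.py !w10
```

```text
clock: 22.37
eef_pos: [516.9, -219.5, 95.8]
tool_rot: [3.141, 0.0, -0.0]
force: [-0.9, -0.7, 3.3]
width: 9.7
w10 (array([74.9, 90.1]), np.float64(247.4800872853684), np.float32(36.702744), np.float64(241.38066051970733), np.float32(28.290174))
```

```bash
cat > ticks.py <<'E'
from rd import *
from scipy.signal import find_peaks
for w in sys.argv[1:]:
    p=np.load(w+".npy",allow_pickle=True).item();i=cv2.imread(f"pics/{w}.png");hub,k,_,kr,_=read(i,p)
    r=np.load("dialfit.npy");t=r[3];C=onz(p,hub,r[2]+3*np.cos(t))-3*np.array([np.sin(t),0,np.cos(t)])
    ea=np.array([np.cos(t),0,-np.sin(t)]);eb=np.array([0,1.,0]);g=cv2.cvtColor(i,6).astype(np.float32)
    for r0,r1 in((22,25),(26,29)):
        s=[]
        for a in np.deg2rad(np.arange(0,360,.5)):
            q=np.array([proj(p,C+rr*(np.cos(a)*ea-np.sin(a)*eb)) for rr in np.arange(r0,r1,.5)],np.float32);s.append(cv2.remap(g,q[:,0].copy(),q[:,1].copy(),cv2.INTER_LINEAR).mean())
        s=np.array(s);b=cv2.blur(s[None],(41,1),borderType=cv2.BORDER_REFLECT)[0]-s;pk=find_peaks(b,height=5,distance=8)[0]
        print(w,k,kr,r0,[(float(x)/2,int(b[x])) for x in pk])
E
python3 ticks.py w10 w8
```

```text
w10 247.4800872853684 241.38066051970733 22 [(41.0, 14), (144.0, 36), (197.5, 27), (257.0, 46), (300.5, 21), (351.5, 13)]
w10 247.4800872853684 241.38066051970733 26 [(1.5, 11), (11.0, 11), (21.0, 9), (31.0, 9), (41.5, 27), (144.0, 41), (155.0, 20), (165.0, 22), (176.0, 19), (186.5, 16), (197.0, 25), (207.5, 13), (218.0, 13), (228.5, 15), (239.0, 12), (249.5, 15), (259.0, 29), (270.5, 13), (280.0, 17), (290.0, 14), (301.0, 36), (311.0, 13), (321.0, 13), (331.0, 15), (340.5, 12), (351.0, 30)]
w8 148.60030220072565 144.98086260172798 22 [(40.5, 12), (145.5, 36), (198.0, 22), (249.5, 14), (300.0, 13), (350.5, 12)]
w8 148.60030220072565 144.98086260172798 26 [(0.5, 12), (10.5, 8), (20.5, 8), (30.0, 5), (41.0, 25), (144.5, 34), (155.5, 19), (166.0, 17), (176.5, 19), (187.0, 17), (198.0, 24), (208.5, 11), (218.5, 11), (229.5, 10), (239.0, 11), (250.0, 22), (269.5, 13), (280.0, 13), (290.0, 8), (300.0, 34), (310.5, 8), (320.0, 11), (330.5, 12), (340.0, 8), (350.0, 26)]
```

Run:
```python
from rd import *
p=np.load("w10.npy",allow_pickle=True).item();i=cv2.imread("pics/w10.png");j=i.astype(int);g=cv2.cvtColor(i,6).astype(int)
print("x0=25,y0=50")
for y in range(50,140):print(y,"".join("R" if j[y,x,2]>1.5*j[y,x,1]+6 else f"{g[y,x]//16:x}" for x in range(25,125)))
r=np.load("dialfit.npy");t=r[3];n=np.array([np.sin(t),0,np.cos(t)]);hub=read(i,p)[0];print(hub)
```

```text
x0=25,y0=50
50 999999999999999999999999999999999999999999a999999999999aa999aaaa999999999999998888899999999999887776
51 999999999999999999999999999999999999999999999a99999999aa99999aa9999988877777666666677888887777666555
52 999999999999999999999999999999999999999999999999999999999aa99999988766666665655554445566655555555555
53 9999999999999999999999999999999999999999999999999999a99999999988776556677666777665555544444445555556
54 9999999999999999999999999999999999999999999999999a99999999987776666567777667887767776655433334555555
55 9999999999999999999999999999999999999999999999999999a99988766577776677887667887667887666654333455566
56 9999999999999999999999999999999999999999999999999999998876665578876678876678876677877667765433344555
57 9999999999999999999999999999999999999999999999999999887667765678876678876788776778876677776543333455
58 9999999999999999999999999999999999999999999999999998766777765678876788877788777788766778776665433345
59 9999999999999999999999999999999a99999999999999998877656788755788877888877888877887667787766676533333
60 999999999999999999999999999999999999999999998
[... 7623 characters left out ...]
6678887667877665433333332222222222122222121221222211111122
134 7555555555555543333567767887655788766788876678887777766544333332222222221222121221222112111122112222
135 7655555555555554333345677887556788766788876788887766654433333332212222222222122222211221211121112223
136 7555555555555554433334567777667887767888876777776654433333333222211122222222121222221221121212112233
137 7655555555555555443333445666677887767888777766655443333333322222212222222222222112221222221212222233
138 7655555555555555543333334455666777667777766554443333333323222222222222221222221221221111112112223333
139 8655555555555555544333333333455555555555544433333333333222222222222222222222222222222212222222233333
[74.9 90.1]
```

Run:
```python
from rd import *
p=np.load("w10.npy",allow_pickle=True).item();r=np.load("dialfit.npy");t=r[3];n=np.array([np.sin(t),0,np.cos(t)])
for hub in((74.6,88.3),(74.9,90.1)):
  for h in(2,5):
    C=onz(p,hub,r[2]+h*np.cos(t))
    print(hub,h,[round(float(np.degrees(np.arctan2(-b,a))%360),1) for a,b in(plane(p,u,C,t) for u in((44.5,106.7),(50.5,104),(57,100)))])
p=np.load("w8.npy",allow_pickle=True).item()
C=onz(p,(104,88.9),r[2]+3*np.cos(t));print([round(float(np.degrees(np.arctan2(-b,a))%360),1) for a,b in(plane(p,u,C,t) for u in((117.5,116),(115,111),(108,98)))])
```

```text
(74.6, 88.3) 2 [244.2, 241.3, 240.0]
(74.6, 88.3) 5 [244.2, 241.3, 240.0]
(74.9, 90.1) 2 [248.4, 246.5, 247.2]
(74.9, 90.1) 5 [248.4, 246.5, 247.2]
[144.4, 144.3, 145.9]
```

```bash
python3 -m inch '[[[0,0,0.07,0],[0,0.01,0.14,0],[0,0.01,0.21,0],[0,0.01,0.28,0],[0,0.01,0.28,0],[0,0.01,0.28,0]]]' | sed -n 1,5p
python3 rd.py !w11; python3 ticks.py w11 | tail -1
python3 - <<'E'
from h import *
for w in("w9","w10","w11"):
    p=np.load(w+".npy",allow_pickle=True).item();g=cv2.cvtColor(cv2.imread(f"pics/{w}.png"),6);u,v=map(int,proj(p,(556,-146,86)))
    print(w,u,v,np.round(proj(p,(570.8,-149.5,85)),1))
    for y in range(v-8,v+22,3):print(y,"".join(f"{x//8:02d} " for x in g[y,u-22:u+18]))
E
```

```text
clock: 22.92
eef_pos: [516.9, -219.6, 93.1]
tool_rot: [3.141, 0.0, -0.0]
force: [-0.4, -1.4, 3.8]
width: 9.5
w11 (array([72., 90.]), np.float64(259.18909187587377), np.float32(34.636883), np.float64(252.91471334063556), np.float32(23.53871))
w11 259.18909187587377 252.91471334063556 26 [(1.5, 11), (12.0, 13), (22.0, 10), (31.5, 5), (42.0, 28), (143.5, 41), (154.0, 20), (164.5, 24), (175.0, 17), (186.0, 16), (196.5, 25), (207.0, 13), (217.5, 14), (228.0, 12), (238.5, 13), (249.0, 23), (268.5, 37), (280.0, 16), (290.5, 14), (301.0, 34), (311.0, 15), (321.5, 17), (331.5, 16), (341.5, 13), (351.5, 29)]
w9 142 188 [146.4 161. ]
180 11 12 11 11 11 12 11 11 11 11 12 11 12 11 12 12 11 11 11 11 11 11 12 11 11 12 13 15 17 18 18 18 18 18 18 18 18 18 18 17 
183 11 12 11 11 12 11 12 12 12 11 12 12 12 12 12 12 12 12 12 12 11 11 11 11 11 11 12 13 13 14 13 12 12 12 12 12 11 12 12 12 
186 12 12 11 11 12 12 12 11 12 11 12 12 12 12 12 12 11 11 10 08 07 07 06 06 07 09 09 09 09 09 09 10 10 10 10 10 10 11 11 11 
189 11 12 12 11 12 11 11 12 11 11 12 11 12 12 12 12 11 11 10 08 07 07 06 06 07 09 10 11 11 11 
[... 2631 characters left out ...]
 11 11 11 10 10 11 11 10 09 08 07 07 07 06 06 09 10 11 11 11 11 11 11 11 10 
201 12 12 12 11 12 11 12 12 12 11 12 12 11 11 11 10 10 11 11 11 11 11 11 10 09 07 07 06 06 06 08 09 10 10 09 09 09 09 08 08 
204 08 09 09 08 08 09 08 09 08 08 08 08 09 09 09 09 09 10 10 10 10 10 10 09 09 07 07 07 06 06 08 10 13 13 13 13 13 14 13 13 
207 07 07 07 06 06 07 06 07 07 06 06 07 07 07 07 06 06 07 07 06 07 07 08 08 08 07 07 07 06 05 06 08 08 09 09 09 09 08 08 09 
210 07 07 07 06 06 06 06 07 07 07 07 07 07 07 07 06 07 08 08 09 08 08 08 09 08 07 07 07 06 06 05 06 08 09 08 08 08 08 09 09 
213 07 07 07 07 07 07 07 07 07 07 07 07 07 07 07 07 08 08 08 08 08 08 09 08 08 07 06 05 05 05 05 06 08 08 09 08 08 08 08 09
```

```bash
for k in 1; do python3 -m inch '[[[0,0,0.03,0],[0,0,0.03,0],[0,0,0.03,0],[0,0,0.03,0],[0,0,0.03,0],[0,0,0.03,0],[0,0,0.03,0],[0,0,0.03,0]]]' | sed -n 1,2p; done
python3 -m inch '[[[0,0,0,0],[0,0,0,0],[0,0,0,0],[0,0,0,0],[0,0,0,0],[0,0,0,0],[0,0,0,0],[0,0,0,0]]]' | sed -n 1,2p
python3 -m inch '[[[0,0,0,0],[0,0,0,0],[0,0,0,0],[0,0,0,0],[0,0,0,0],[0,0,0,0],[0,0,0,0],[0,0,0,0]]]' | sed -n 1,2p
python3 -m inch '[[[0,0,0,0],[0,0,0,0],[0,0,0,0],[0,0,0,0],[0,0,0,0],[0,0,0,0],[0,0,0,0],[0,0,0,0]]]' | sed -n 1,5p
python3 rd.py !w12
```

```text
clock: 23.63
eef_pos: [516.9, -219.7, 92.9]
clock: 24.3
eef_pos: [516.9, -219.6, 92.9]
clock: 24.97
eef_pos: [516.9, -219.6, 92.9]
clock: 25.63
eef_pos: [516.9, -219.6, 92.9]
tool_rot: [3.141, 0.0, -0.0]
force: [-2.0, -2.6, 4.7]
width: 9.9
w12 (array([71.9, 90. ]), np.float64(260.52753616209725), np.float32(37.239094), np.float64(254.44071851458017), np.float32(25.36271))
```

```bash
python3 -m inch '[[[0,-0.03,-0.2,0],[0,-0.07,-0.5,0],[0,-0.12,-0.9,0],[0,-0.18,-1.4,0],[0,-0.25,-1.9,0],[0,-0.32,-2.4,0],[0,-0.4,-2.9,0],[0,-0.46,-3.36,0]]]' | sed -n 2,4p
python3 rd.py !w13
python3 -m inch '[[[0,-0.23,-0.82,0],[0,-0.82,-2.41,0],[0,-1.56,-3.94,0],[0,-2.44,-5.39,0],[0,-3.47,-6.75,0],[-0.05,-4.63,-7.99,0],[-0.1,-5.91,-9.11,0],[-0.15,-7.29,-10.1,0]]]' | sed -n 2,5p
```

```text
eef_pos: [516.8, -215.5, 126.4]
tool_rot: [3.141, 0.001, -0.0]
force: [0.5, -3.4, -4.0]
w13 (array([104.8,  89.5]), np.float64(149.2171982984991), np.float32(36.11247), np.float64(256.5816983507432), np.float32(40.005318))
eef_pos: [516.6, -148.1, 230.5]
tool_rot: [3.132, -0.005, -0.003]
force: [-0.7, -15.5, 15.9]
width: 9.7
```

```bash
python3 -m inch '[[[0,-1.47,-0.85,0],[0,-3.02,-1.54,0],[0,-4.64,-2.08,0],[0,-6.29,-2.45,0],[0,-7.98,-2.66,0],[0,-9.68,-2.69,0],[0,-11.37,-2.56,0],[0,-13.11,-2.24,0]]]' | sed -n 2,5p
python3 -m inch '[[[0,0,0,0],[0,0,0,0],[0,0,0,0],[0,0,0,0]]]' | sed -n 1,5p
```

```text
eef_pos: [516.1, -8.8, 252.4]
tool_rot: [-3.141, -0.003, 0.001]
force: [2.3, -4.1, -9.8]
width: 9.6
clock: 28.07
eef_pos: [516.0, -7.6, 251.5]
tool_rot: [-3.137, -0.002, 0.002]
force: [-1.5, 4.4, 13.7]
width: 9.1
```

```bash
python3 -m inch '[[[0,0,0,0],[0,0,0,0],[0,0,0,0],[0,0,0,0],[0,0,0,0]]]' 4.0 | sed -n 2,6p
python3 -m inch '[[[0,0,-1,0],[0,0,-2.5,0],[0,0,-5,0],[0,0,-8,0],[0,0,-11,0],[0,0,-13,0],[0,0,-14,0],[0,0,-14,0]]]' | sed -n 2,6p
python3 -m inch '[[[4,6,0,0],[4,9,0,0],[4,12,0,0],[4,12,0,0],[4,12,0,0],[4,12,0,0],[4,12,0,0],[4,12,0,0]]]' | sed -n 2,4p
python3 -m inch '[[[0,0,0,0],[0,0,0,0],[0,0,0,0]]]' | sed -n 1,2p
python3 rd.py !w14; python3 ticks.py w14|tail -1
python3 - <<'E'
from h import *
from scipy.optimize import minimize_scalar
p=np.load("w14.npy",allow_pickle=True).item();i=cv2.imread("pics/w14.png").astype(int)
m=((i[...,2]>i[...,1]*2)&(i[...,2]>i[...,0]*2)&(i[...,2]>60)).astype(np.uint8);l,lab,st,ce=cv2.connectedComponentsWithStats(m);k=1+st[1:,4].argmax();print(st[k],ce[k])
H=lambda th:np.array([516.4,-50.4-170*np.cos(th),103+170*np.sin(th)])
r=minimize_scalar(lambda th:np.hypot(*(np.array(proj(p,H(th)))-ce[k])),bounds=(1.2,2.1),method="bounded");print("lever",r.x,r.fun)
g=cv2.cvtColor(i.astype(np.uint8),6);u,v=map(int,proj(p,(515.6,-135.4,80)));print(u,v,proj(p,(515.6,-135.4,96)),proj(p,(515.6,-135.4,48)))
for y in range(v-28,v+30):print("".join(f"{x//16:x}" for x in g[y,u-32:u+32]))
E
```

```text
eef_pos: [515.2, -11.1, 249.4]
tool_rot: [-3.142, 0.001, -0.0]
force: [0.4, -0.3, -1.2]
width: 40.3
gripper_force: 0.0
eef_pos: [517.0, -10.7, 393.1]
tool_rot: [-3.141, -0.006, -0.0]
force: [1.0, 0.6, 0.5]
width: 39.9
gripper_force: 0.0
eef_pos: [555.5, -128.9, 389.8]
tool_rot: [-3.141, 0.0, 0.003]
force: [0.8, 0.5, -0.7]
clock: 30.07
eef_pos: [555.6, -130.2, 390.0]
w14 (array([255.4, 121.1]), np.float64(147.93788947936557), np.float32(70.65283), np.float64(258.183043316833), np.float32(20.385307))
w14 147.93788947936557 258.183043316833 26 [(42.5, 9), (143.5, 11), (197.0, 9), (300.0, 8), (353.0, 6)]
[141 216  18  59 561] [149.38146168 244.83600713]
lever 1.8156953100950735 2.237946383960768
282 191 (np.float64(282.65555925416476), np.float64(194.32016126114632)) (np.float64(282.34076662270223), np.float64(186.0436917752122))
4454555544454454545544444444444443445566666543333333444444444544
5445545454454545545445444443333333345566666543333334444444444544
5455455454545545444444444333333444445566666554333344444444545544
4544454554544554454444333344444444445666666554444444444444444444
55
[... 2807 characters left out ...]
22223322222222222222233222223223344443333334444444
3333333222223322223222232322223232232233222223333333323333444444
3333333333333333333332333233333333333333333333333333333333344455
3333333333333333333343333333444444444444444344444444444444444566
4444444444444444444444444444445444555445444444454444545545545667
5555555555555555555555555555555555555555555555555555555555555667
5555555555555555555555555555555555555555555555555555555555555567
5555555555555555555555555555555555555555555555555555555555555567
5555555555555555555555555555555555555555555555555555555555555567
5555555555555555555555555555555555555555555555555555555555555567
5555555555555555555555555555555555555555555555555555555555555567
```

```bash
python3 -c "
from cell import order;print(order.finish_job())"
```

```text
the job is handed in; nothing more can be done
None
```

I handed the job in with the spring seated upright over the spigot. It was pressed to about 11 N, which puts the pad at 37.5 mm against my line estimate of 37.2 ± 0.4 mm (worked out from the dial; the pad-to-line match was not confirmed by eye), and held over 2 s. The peak hand reads about 11 N, the lever stands open at 1.81 rad and the arm is clear.

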